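# Load a cryo sample box into a sloped, sprung reader dock

### The job

Load the blue-banded sample box into the sloped dock: stand it base down on the orange sprung platform between the corner guides, then press it gently straight down its slanted guides until it meets the stops, and hold it there until both red catches have swung back in over its base rim. Then let go and leave it held down by the catches. Do not crush the box, and leave the green-banded box, the bottle and the tape roll where they stand.

Things in the scene. Friction and masses are not known exactly. Their poses are not given: they have to be found in the camera images.
- sample_box: box to load, about 180 g: white, blue band, white lid dotted with orange caps. Base rim 102 x 74 mm, 6 mm thick; above it a straight smooth body 88 mm (x) by 60 mm (y) up to the flat lid, 54 mm above the underside. Origin: centre of the underside; z up through the lid. Starts upright on the bench. May be loaded either way round (half a turn). Keep presses under 30 N.
- green_box: a bystander of the same size and shape with a green band and grey caps; origin at the centre of its underside. Not to be moved.
- bottle: bystander: amber bottle, 44 mm diameter, 100 mm tall, origin at the centre of its underside
- tape_roll: bystander: yellow ring lying flat, 60 mm diameter, 22 mm tall, origin at the centre of its underside
- dock: white sloped dock fixed on the bench, 140 x 135 mm; origin on the bench under its middle, z up, x towards its high end, -x front roughly to the robot. Four grey L-shaped corner guides with flared tops rise 12 mm past the raised platform's face and leave the box's rim 1.5 mm on every side; between them its long sides are open for 68 mm, down to the bed 41 mm below the raised platform.
- dock_seat (a point): centre of the top face of the dock's orange platform (78 x 56 mm), moves with it. z: the platform's normal, leaning 24 degrees from vertical to the dock's front (low side); x: up the slope, the box's long side goes along it; y: level. Pressing moves it along -z.
- dock_platform (a joint): how far the platform is pressed, m, 0 up. Spring: 3.5 N at 0, 130 N/m more; pushing the catches aside adds a few N, up to about 10 N, more if fast. The catches close over the rim only beyond a depth set differently each time, not known beforehand: 0.0205 to 0.0345; 2.5 mm deeper the rim meets rigid stop blocks, to be felt. Held by the catches it rests about 3.5 mm above the stops.
- catch_upper (a joint): red catch, 22 mm wide, middle of the dock's high end, rad: 0 closed (nose about 5 mm over a loaded box's rim), up to 0.5 swung outward. Spring-closed and damped: the rim pushes it aside on the way down, and it takes roughly a second to swing back, while the box must be held at the bottom.
- catch_lower (a joint): the same catch at the dock's low end, rad: 0 closed, up to 0.5 outward

How it is judged (in metres and radians):
On the way, in this order (a step that is already met when the one before it is completed fails the run):
1. the box stands on the raised platform, between the guides (x of sample_box in the frame of dock_seat between -0.007 and 0.007 m and y of sample_box in the frame of dock_seat between -0.007 and 0.007 m and z of sample_box in the frame of dock_seat below 0.005 m and angle between the z axis of sample_box and the z axis of dock_seat, either way round below 0.12 rad and value of joint dock_platform below 0.014 m), for 0.1 s.
2. the box is pressed down to the catches (value of joint dock_platform above 0.0175 m and contact force between sample_box and dock_platform above 0.5 N), for 0.1 s.
At the end, for the whole second after the job is handed in: the blue-banded box rests lid up on the platform (within 5 mm of its centre, 4 mm of its face, 0.06 rad of its normal), the platform stays pressed more than 16.5 mm, both catches are closed over the rim (under 0.15 rad), the box is at rest and the bystanders are within 20 mm of where they stood (value of joint dock_platform above 0.0165 m and value of joint each of catch_upper, catch_lower below 0.15 rad and x of sample_box in the frame of dock_seat between -0.005 and 0.005 m and y of sample_box in the frame of dock_seat between -0.005 and 0.005 m and z of sample_box in the frame of dock_seat below 0.004 m and angle between the z axis of sample_box and the z axis of dock_seat, either way round below 0.06 rad and angle between sample_box's own z axis and vertical below 0.8 rad and linear speed of sample_box below 0.02 m/s and distance of each of green_box, bottle, tape_roll from where it was at the start of the episode below 0.02 m); the robot touches nothing.
It fails at once if the box is crushed against the dock with more than 50 N (contact force between sample_box and dock above 50 N).
It fails at once if a bystander is pushed more than 30 mm or tipped (distance of any of green_box, bottle, tape_roll from where it was at the start of the episode above 0.03 m or angle between bottle's own z axis and vertical above 0.5 rad).
It also fails if it takes over 58 s, if anything falls off the work surface, if the arm or the gripper's body presses on something with over 40 N, if the wrist force passes 120 N, or if a joint passes its speed limit or range.

### The arm

A 6-joint arm with a two-finger parallel gripper is mounted at the origin on the work surface. World frame = base frame: x ahead of the robot, y to its left, z up, the work surface at z = 0. Lengths are in mm, angles in degrees, forces in N, time in s.
With the tool pointing down it reaches from about 275 to 750 mm from the base axis. Payload 10.2 kg.
Tool frame: the origin (TCP) lies midway between the tips of the shut fingers; the grasp point (between the pads) lies 19 mm behind it; x points along the fingers, z is the direction in which the jaws open and shut, and the axes are right-handed (so a half turn about x gives the same grasp; the last joint's range is limited). The gripper opens to 88 mm and grips with 3 to 60 N. Pads are 18 mm wide; open, the fingers measure 123 mm over their backs; the gripper's body (75 mm by 187 mm) begins 45 mm behind the grasp point.
Start: joints at [-89.691, 17.928, 85.812, -0, 76.261, -12.8], TCP at [119.061, -511.327, 238.72] pointing down, gripper open.
Joint ranges: [-168.41, 168.41], [-55.51, 124.54], [10.69, 146.95], [-70.63, 250.63], [1, 178], [-165.06, 165.06]. Speed limits (degrees/s): [136.94, 136.94, 172.46, 180, 180, 180].

### API

Orientations are given as a 3x3 rotation matrix whose columns are the frame's x, y, z axes.
In Python, from bench import r gives the robot as it stands.
- The arm moves only by the tool play_rows, never from a script. Its argument "series" is a list that holds one entry, the list of rows, each a list of 4 numbers: the shift along the tool's x, y, z in units of 25 mm (1.0 is 25 mm), then the turn about the tool's x in units of 6 degrees (1.0 is 6 degrees). A call has 1 to 10 rows; each row is the pose to reach, as a shift and turn from the pose measured when the call began, along the tool's axes at that moment; what a row does not reach only later rows make up. A row lasts 1/12 s, in which the tool goes at most 41.7 mm and 7.16 degrees, less where a joint would pass 70% of its speed; a pose out of reach is approached as far as the arm can. A call with a gripper value outside its range is refused whole. "grip" is the opening, from -1 (shut) to 1 (fully open), set as the call begins (left out, the last holds). The fingers move at their own pace and stop on an object; "squeeze" is the grip in N (left out, the last holds). Time passes only in rows, so rows that repeat a pose let the fingers close. It gives the time, the measured TCP pose, the force and the opening at its end, in the units of the state.
- r.observe(): the state, without advancing time (a new reading comes with each control period).
- r.read_camera(name): name is "scene" or "top" or "wrist"; returns a dict with "pixels" (384x512x3 uint8, red, green, blue), "mtx" (3x3 intrinsics, pixels), "R" (3x3) and "t" (3): a world point X has camera coordinates R X + t. Camera axes: x right, y down, z forward; pixel columns grow to the right and rows downward; lengths in mm; the calibration is good to about 2 mm. A picture is of the moment at which its call begins. There is no depth.
- r.close_job(): hands the job in, once; it reports no verdict.
The state is a dict: "time": time; "joint_positions": joint angles; "joint_velocities": joint speeds; "tau": joint torques, N m; "tool_pos": TCP position; "eef_rot": TCP orientation; "ft_force": force on the tool from outside, world axes, zero at the start; "moment": the same for the moment, N m; "grip_width": opening from 0.0 (shut) to 1.0 (fully open).
Only numpy, scipy, OpenCV 4.12 (cv2) and the standard library are available. Lean on these libraries where they do the work, as an engineer would, in place of code of your own. Each camera call takes 0.05 s, during which the arm holds its last target.

## Working session

There is one attempt and no reset: what is moved stays moved. The work goes in short steps, Python scripts to look and compute and a tool call to move; the robot and the scene stay as the last step left them, time stands still between calls to the robot, and variables do not carry over. Pictures are saved under pics/ and viewed, and the job is handed in when it is done.

Besides the shell and the picture viewer there is one more tool, called after ">>>" by a JSON object that holds its "fn" and its "kwargs", one argument or row to a line. play_rows: Moves the arm, as the interface text tells. Its arguments: {"type":"object","properties":{"series":{"type":"array","items":{"type":"array","items":{"type":"array","items":{"type":"number"}}}},"grip":{"type":"number"},"squeeze":{"type":"number"}},"required":["series"]}

```bash
ls; mkdir -p pics
python3 - <<'E'
from bench import r
import cv2,json
s=r.observe(); print({k:(v if not hasattr(v,'tolist') else v.tolist()) for k,v in s.items()})
for n in ["scene","top","wrist"]:
    c=r.read_camera(n); cv2.imwrite(f"pics/{n}0.png",c["pixels"][:,:,::-1]); print(n,c["mtx"],c["R"],c["t"])
E
```

```text
pics
{'time': 0.0, 'joint_positions': [-89.68962729328251, 17.955899623972876, 85.85297354927418, 0.0009367738137388968, 76.26049267016994, -12.799212396460735], 'joint_velocities': [-0.015142045621739892, -0.06236050472988215, -0.06492154142550956, 0.03829008063480551, 0.06911631781526299, 0.0310813361519188], 'tau': [0.0003343463959026849, -40.22051453590393, -25.22728979587555, 0.06944999098777771, 0.035131426993757486, -8.323622068928671e-05], 'tool_pos': [119.07415567323767, -511.0711326025691, 238.19952878347203], 'eef_rot': [[9.323559532560254e-06, 0.9739389184050848, 0.2268104563925678], [0.0012107302989215441, 0.22681027917115593, -0.9739382071745855], [-0.9999992670223387, 0.0002836868625223295, -0.0011770626786714506]], 'ft_force': [0.3731412137639672, -0.4091439798877543, 0.220434231438812], 'moment': [-0.0200486834686965, 0.04398138476872297, -0.019542173450024295], 'grip_width': 1.0002808218146386}
scene [[484.38546343   0.         262.61068304]
 [  0.         484.38546343 191.77074689]
 [  0.           0.           1.        ]] [[-0.56592194  0.82441529  0.00847277]
 [ 0.67845296  0.47151556 -0.56336014]
 [-0.46843776 -0.31306949 -0.826168  ]] [ 389.54869115 -339.3083707  1516.72154753]
top [[355.04752505   0.         263.31719096]
 [  0.         355.04752505 191.60743275]
 [  0.           0.           1.        ]] [[-0.02674397 -0.99953488 -0.01465537]
 [-0.9950457   0.02802245 -0.09538764]
 [ 0.09575395  0.01203172 -0.99533232]] [-13.7988117  615.21111944 843.4134256 ]
wrist [[311.27228268   0.         256.58971652]
 [  0.         311.27228268 190.65324352]
 [  0.           0.           1.        ]] [[ 0.22622486 -0.97407437 -0.00119796]
 [-0.93551832 -0.21761264  0.27829877]
 [-0.27134439 -0.06183739 -0.96049381]] [-523.72310172  -38.14086714  389.90954929]
```

View pics/scene0.png

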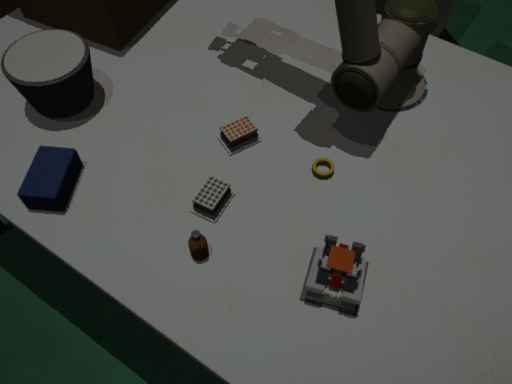

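View pics/top0.png

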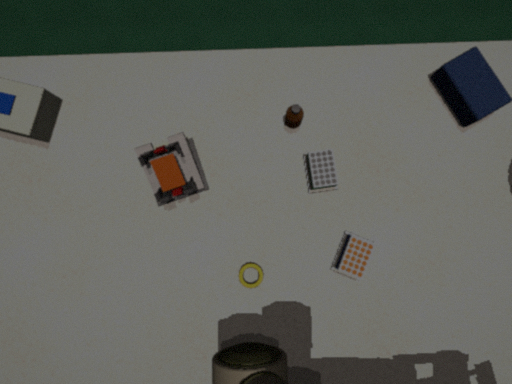

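View pics/wrist0.png

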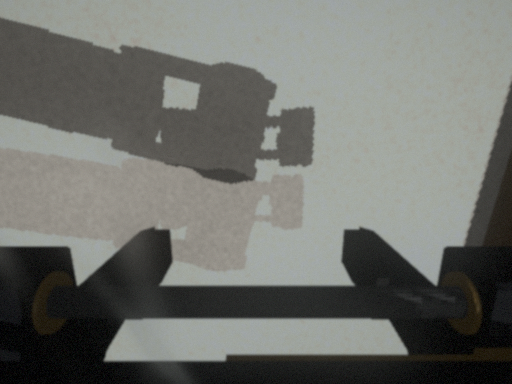

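The scene view shows the blue-banded box at about (239,132), the green box at (213,196), the bottle at (198,245), the tape roll at (322,168) and the dock at (338,272). In the top view the blue-banded box is at (355,256) and the dock at (170,172). I'll get coarse positions first.

```bash
cat > h.py <<'E'
import numpy as np,cv2
from bench import r
np.set_printoptions(precision=2,suppress=True)
def ray(c,uv):
    u=cv2.undistortPoints(np.array(uv,float).reshape(-1,1,2),c["mtx"],None).reshape(-1,2)
    R=np.array(c["R"]);o=-R.T@np.array(c["t"])
    d=np.c_[u,np.ones(len(u))]@R
    return o,d/np.linalg.norm(d,axis=1)[:,None]
def onz(c,uv,z):
    o,d=ray(c,uv); return o+d*((z-o[2])/d[:,2])[:,None]
def tri(c1,p1,c2,p2):
    o1,d1=ray(c1,p1);o2,d2=ray(c2,p2);out=[]
    for a,b in zip(d1,d2):
        s=np.linalg.lstsq(np.c_[a,-b],o2-o1,rcond=None)[0]
        x,y=o1+a*s[0],o2+b*s[1]; out.append(np.r_[(x+y)/2,np.linalg.norm(x-y)])
    return np.array(out)
def proj(c,X):
    return cv2.projectPoints(np.array(X,float).reshape(-1,1,3),cv2.Rodrigues(np.array(c["R"]))[0],np.array(c["t"]),c["mtx"],None)[0].reshape(-1,2)
def mask(c,h0,h1,s=100,v=60):
    hsv=cv2.cvtColor(c["pixels"],cv2.COLOR_RGB2HSV)
    return cv2.inRange(hsv,(h0,s,v),(h1,255,255))
def blobs(m,n=6,amin=8):
    k,l,st,ce=cv2.connectedComponentsWithStats(m)
    return sorted([(st[i,4],ce[i],l==i) for i in range(1,k) if st[i,4]>=amin],key=lambda t:-t[0])[:n]
def save(c,name,crop=None,f=1):
    im=c["pixels"][:,:,::-1]
    if crop: x0,y0,x1,y1=crop; im=im[y0:y1,x0:x1]
    cv2.imwrite("pics/"+name+".png",cv2.resize(im,None,fx=f,fy=f,interpolation=cv2.INTER_CUBIC))
E
python3 - <<'E'
from h import *
t=r.read_camera("top");s=r.read_camera("scene")
save(t,"topdock",(120,110,240,230),5);save(s,"scdock",(280,220,390,320),6)
for c in (t,s):
    for a,ce,b in blobs(mask(c,3,14,150,120),8,20): 
        ct,_=cv2.findContours(b.astype(np.uint8),0,2); print(a,ce,cv2.minAreaRect(ct[0]),cv2.approxPolyDP(ct[0],3,True).reshape(-1,2).tolist())
print(onz(t,[(355,256)],54),onz(t,[(170,172)],70),onz(s,[(239,128)],54))
E
```

```text
[[ 454.96 -241.28   54.  ]] [[663.46 188.17  70.  ]] [[ 453.27 -240.87   54.  ]]
```

View pics/topdock.png

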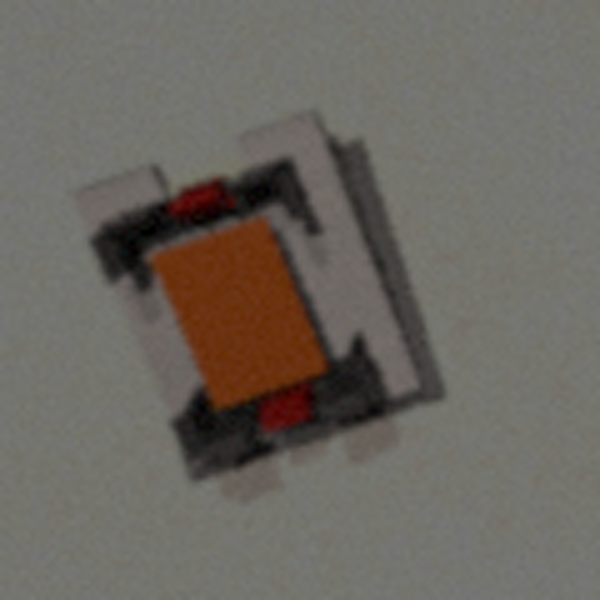

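View pics/scdock.png

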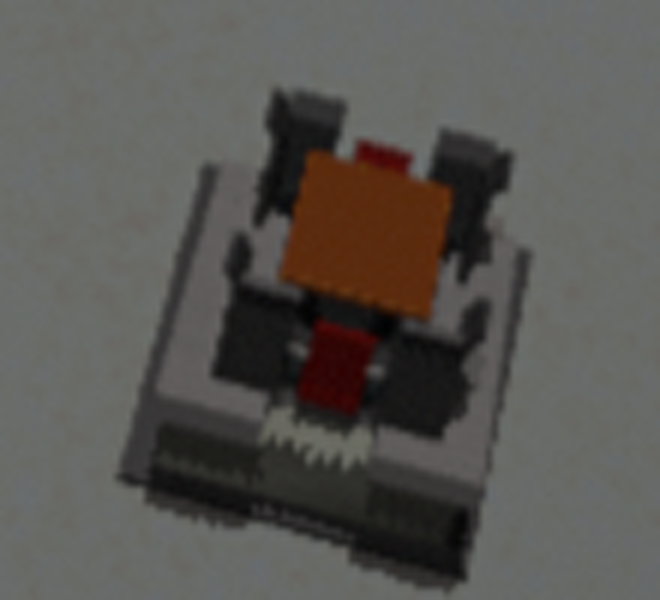

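Run:
```python
from h import *
t=r.read_camera("top");s=r.read_camera("scene")
for c,p in ((t,[(168,172),(178,190),(355,256),(251,263)]),(s,[(340,257),(341,284)])):
    hsv=cv2.cvtColor(c["pixels"],cv2.COLOR_RGB2HSV)
    for q in p: print(q,hsv[q[1],q[0]])
```

```text
(168, 172) [ 10 217 108]
(178, 190) [179 236  82]
(355, 256) [ 15  31 116]
(251, 263) [ 25 186  78]
(340, 257) [ 11 216  91]
(341, 284) [45 22 23]
```

```bash
cat >> h.py <<'E'
def quad(b):
    ct,_=cv2.findContours(b.astype(np.uint8),0,1); ct=max(ct,key=cv2.contourArea)
    # fit sides with lines, starting from min-area approx quad
    eps=1
    while True:
        q=cv2.approxPolyDP(cv2.convexHull(ct),eps,True).reshape(-1,2).astype(float)
        if len(q)<=4: break
        eps+=.3
    P=ct.reshape(-1,2).astype(float); L=[]
    n=len(q)
    for i in range(n):
        a,e=q[i],q[(i+1)%n]; d=(e-a)/np.linalg.norm(e-a); w=(P-a)@d; off=abs((P-a)@np.array([-d[1],d[0]]))
        k=(off<1.8)&(w>3)&(w<np.linalg.norm(e-a)-3)
        vx,vy,x,y=cv2.fitLine(P[k].astype(np.float32),cv2.DIST_HUBER,0,.01,.01).ravel()
        nn=np.array([-vy,vx]); c=q.mean(0)
        if nn@(np.array([x,y])-c)<0: nn=-nn
        L.append(np.r_[nn,-(nn@[x,y]+0.5)])   # move out half a pixel
    return np.array([np.linalg.solve([L[i-1][:2],L[i][:2]],[-L[i-1][2],-L[i][2]]) for i in range(n)])
E
python3 - <<'E'
from h import *
t=r.read_camera("top");s=r.read_camera("scene")
Q=[]
for c in (t,s):
    b=blobs(mask(c,5,16,150,50),3,20)
    print([(a,ce) for a,ce,_ in b]); 
    o=[x for x in b if x[0]>300][0]
    q=quad(o[2]); print(q); Q.append(q)
q0,q1=Q
# match by plane projection at z=70
A=onz(t,q0,70);B=onz(s,q1,70)
idx=[int(np.argmin(np.linalg.norm(B-a,axis=1))) for a in A]; print(idx,A,B[idx])
X=tri(t,q0,s,q1[idx]);print(X)
X=X[:,:3]; print([np.linalg.norm(X[i]-X[i-1]) for i in range(4)],X.mean(0))
E
```

```text
[(np.int32(815), array([167.98, 172.6 ])), (np.int32(20), array([299.95, 114.45]))]
[[172.8  153.18]
 [186.34 184.73]
 [163.14 191.86]
 [150.03 160.76]]
[(np.int32(571), array([340.8 , 258.68]))]
[[330.48 244.26]
 [355.32 250.99]
 [350.87 273.17]
 [326.55 266.48]]
[3, 0, 1, 2] [[708.45 181.42  70.  ]
 [632.06 149.6   70.  ]
 [616.72 204.45  70.  ]
 [691.8  235.7   70.  ]] [[685.78 171.11  70.  ]
 [632.03 150.25  70.  ]
 [614.73 205.64  70.  ]
 [669.11 223.75  70.  ]]
[[701.25 174.39 100.58   2.69]
 [631.97 149.94  69.58   0.57]
 [616.08 204.97  71.3    2.02]
 [685.29 225.92 101.48   1.68]]
[np.float64(53.953439006460556), np.float64(79.73851412771018), np.float64(57.29610004079229), np.float64(78.35612464401437)] [658.65 188.81  85.74]
```

Run:
```python
from h import *
t=r.read_camera("top");w=r.read_camera("wrist");s=r.observe()
R=np.array(w["R"]);c=-R.T@np.array(w["t"]);E=np.array(s["eef_rot"])
print("cam",c,"tool frame",E.T@(c-np.array(s["tool_pos"])),"axis in tool",E.T@R[2], "up", E.T@R[0])
save(t,"tbox",(310,210,400,300),6)
```

```text
cam [ 188.6  -494.39  384.93] tool frame [-146.23   71.56   -0.71] axis in tool [ 0.96 -0.28 -0.  ] up [ 0. -0.  1.]
```

View pics/tbox.png

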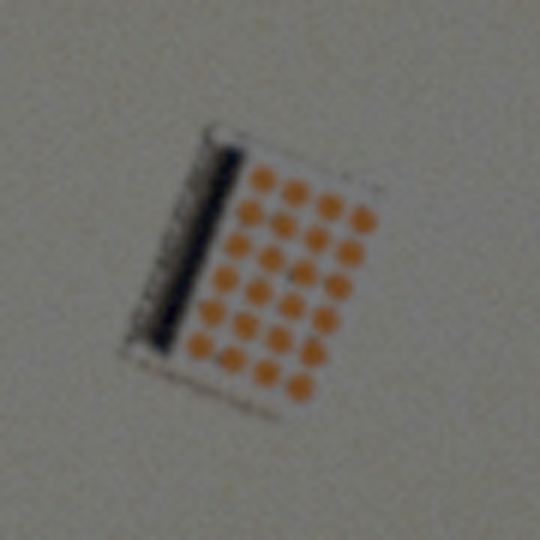

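Run:
```python
from h import *
t=r.read_camera("top")
im=cv2.resize(t["pixels"],None,fx=4,fy=4,interpolation=cv2.INTER_CUBIC)
hsv=cv2.cvtColor(im,cv2.COLOR_RGB2HSV); m=cv2.inRange(hsv,(5,60,60),(20,255,255)); 
m2=np.zeros_like(m);m2[840:1200,1240:1600]=m[840:1200,1240:1600]
b=blobs(m2,30,20); p=np.array([(x[1]+.5)/4-.5 for x in b]); print(len(p),[x[0] for x in b])
P=onz(t,p,55)[:,:2]; rc=cv2.minAreaRect(P.astype(np.float32)); print(rc,P.mean(0))
```

```text
21 [np.int32(620), np.int32(603), np.int32(601), np.int32(309), np.int32(306), np.int32(302), np.int32(302), np.int32(301), np.int32(301), np.int32(301), np.int32(299), np.int32(299), np.int32(296), np.int32(296), np.int32(290), np.int32(289), np.int32(286), np.int32(284), np.int32(283), np.int32(283), np.int32(271)]
((453.2789611816406, -244.37428283691406), (41.47434616088867, 69.0792236328125), 66.34065246582031) [ 455.19 -244.88]
```

>>> {"fn": "play_rows", "kwargs": {
  "series": [
    [[0, 0, 0, 0]]
  ],
  "grip": 1,
  "squeeze": 5
}}

```text
time: 0.68
tool_pos: [119.1, -511.3, 238.7]
eef_rot: [[0.0, 0.974, 0.227], [0.0, 0.227, -0.974], [-1.0, 0.0, -0.0]]
ft_force: [0.7, -0.7, -0.2]
grip_width: 1.001
```

>>> {"fn": "play_rows", "kwargs": {
  "series": [
    [[0, 0.9, -0.6, 0.5], [0, 2.4, -1.5, 1.2], [0, 3.9, -2.5, 1.9], [0, 5.4, -3.4, 2.6], [0, 6.9, -4.4, 3.3], [0, 8.4, -5.3, 4.0], [0, 9.9, -6.3, 4.7], [0, 11.4, -7.3, 5.4], [0, 12.8, -8.1, 5.9], [0, 13.7, -8.7, 6.1]]
  ]
}}

```text
time: 1.52
tool_pos: [401.8, -222.8, 239.0]
eef_rot: [[0.001, 0.916, -0.401], [-0.001, -0.401, -0.916], [-1.0, 0.001, 0.0]]
ft_force: [0.7, -0.8, -0.5]
grip_width: 1.0
```

Run:
```python
from h import *
w=r.read_camera("wrist");s=r.observe(); print(s["tool_pos"],s["joint_positions"],np.array(s["eef_rot"]))
save(w,"w1")
```

```text
[ 405.42 -217.9   239.02] [-42.98   9.66  96.34   0.16  73.96  70.33] [[ 0.    0.92 -0.4 ]
 [ 0.   -0.4  -0.92]
 [-1.    0.   -0.  ]]
```

View pics/w1.png

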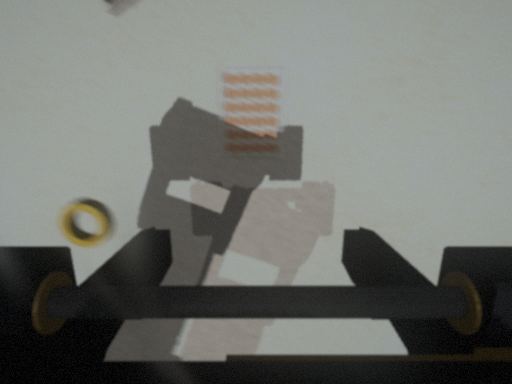

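Run:
```python
from h import *
w=r.read_camera("wrist");w=r.read_camera("wrist");s=r.observe(); print(s["tool_pos"],s["time"])
save(w,"w2",(190,40,330,180),4)
im=cv2.resize(w["pixels"],None,fx=4,fy=4,interpolation=cv2.INTER_CUBIC)
hsv=cv2.cvtColor(im,cv2.COLOR_RGB2HSV); m=cv2.inRange(hsv,(3,70,30),(20,255,255)); m[:,:800]=0;m[:,1280:]=0;m[720:]=0
b=blobs(m,30,60); p=np.array([(x[1]+.5)/4-.5 for x in b]); print(len(p),[int(x[0]) for x in b])
P=onz(w,p,55)[:,:2]; print(cv2.minAreaRect(P.astype(np.float32)),P.mean(0))
d=cv2.fitLine(P.astype(np.float32),cv2.DIST_L2,0,.01,.01).ravel(); print(np.degrees(np.arctan2(d[1],d[0])))
```

```text
[ 401.95 -222.56  238.73] 1.6667
24 [1325, 1300, 1299, 1298, 1294, 1294, 1294, 1289, 1287, 1266, 1254, 1251, 1249, 1244, 1243, 1229, 1227, 1225, 1212, 1204, 1204, 1201, 1193, 1177]
((453.0556640625, -244.66915893554688), (41.46018600463867, 68.90763092041016), 66.36891174316406) [ 453.01 -244.66]
-23.710484
```

View pics/w2.png

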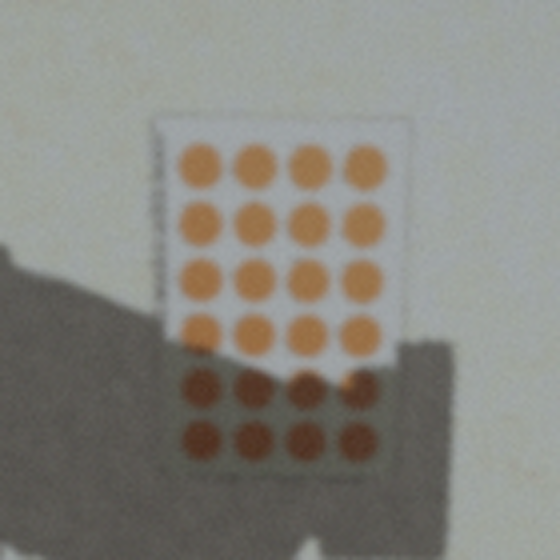

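>>> {"fn": "play_rows", "kwargs": {
  "series": [
    [[0.4, 1.0, 0, 0], [1.2, 2.1, -0.01, 0], [2.6, 2.63, -0.01, 0], [4.2, 2.63, -0.01, 0], [5.6, 2.63, -0.01, 0], [6.8, 2.63, -0.01, 0], [7.6, 2.63, -0.01, 0], [8.2, 2.63, -0.01, 0], [8.6, 2.63, -0.01, 0], [8.79, 2.63, -0.01, 0]]
  ]
}}

```text
time: 2.5
tool_pos: [461.6, -248.9, 17.9]
eef_rot: [[-0.001, 0.919, -0.395], [0.001, -0.395, -0.919], [-1.0, -0.001, -0.0]]
ft_force: [-0.7, -0.6, -0.4]
grip_width: 1.002
```

>>> {"fn": "play_rows", "kwargs": {
  "series": [
    [[0, 0, 0, 0], [0, 0, 0, 0]]
  ]
}}

```text
time: 2.67
tool_pos: [461.6, -249.6, 18.4]
eef_rot: [[-0.001, 0.918, -0.396], [0.0, -0.396, -0.918], [-1.0, -0.001, -0.0]]
ft_force: [0.8, -0.3, 0.1]
grip_width: 0.997
```

Run:
```python
from h import *
w=r.read_camera("wrist");s=r.observe(); print(s["tool_pos"],s["time"],s["ft_force"])
save(w,"w3")
```

```text
[ 461.78 -249.56   18.69] 2.7167 [-0.1   0.12 -0.31]
```

View pics/w3.png

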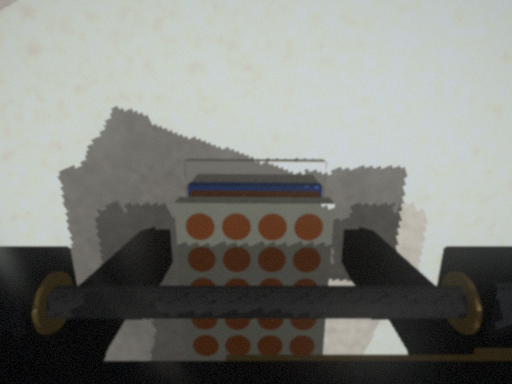

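The box (columns 177–333) sits centred between the fingers. I'll close lightly.

>>> {"fn": "play_rows", "kwargs": {
  "series": [
    [[0, 0, 0, 0], [0, 0, 0, 0], [0, 0, 0, 0], [0, 0, 0, 0], [0, 0, 0, 0], [0, 0, 0, 0], [0, 0, 0, 0], [0, 0, 0, 0]]
  ],
  "grip": -1,
  "squeeze": 5
}}

```text
time: 3.38
tool_pos: [461.9, -249.6, 18.9]
eef_rot: [[0.0, 0.918, -0.395], [-0.0, -0.395, -0.918], [-1.0, 0.0, 0.0]]
ft_force: [-0.3, 1.9, 3.9]
grip_width: 0.679
```

>>> {"fn": "play_rows", "kwargs": {
  "series": [
    [[-0.1, 0, 0, 0], [-0.3, 0, 0, 0], [-0.6, 0, 0, 0], [-0.9, 0, 0, 0], [-1.2, 0, 0, 0], [-1.6, 0, 0, 0], [-1.6, 0, 0, 0], [-1.6, 0, 0, 0]]
  ]
}}

```text
time: 4.05
tool_pos: [462.1, -249.7, 59.6]
eef_rot: [[0.001, 0.918, -0.395], [-0.001, -0.395, -0.918], [-1.0, 0.001, 0.0]]
ft_force: [0.3, -0.0, -1.7]
grip_width: 0.679
```

Run:
```python
from h import *
w=r.read_camera("wrist");s=r.observe(); print(s["tool_pos"],s["time"],s["ft_force"],s["grip_width"])
save(w,"w4"); c=r.read_camera("scene"); save(c,"s4",(180,60,330,190),5)
```

```text
[ 461.88 -249.52   59.05] 4.1 [ 1.    0.14 -2.17] 0.6792008074383444
```

View pics/w4.png

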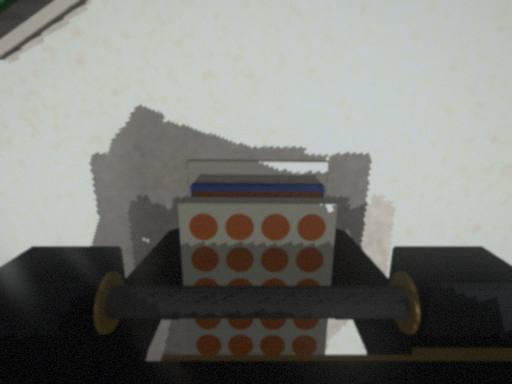

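View pics/s4.png

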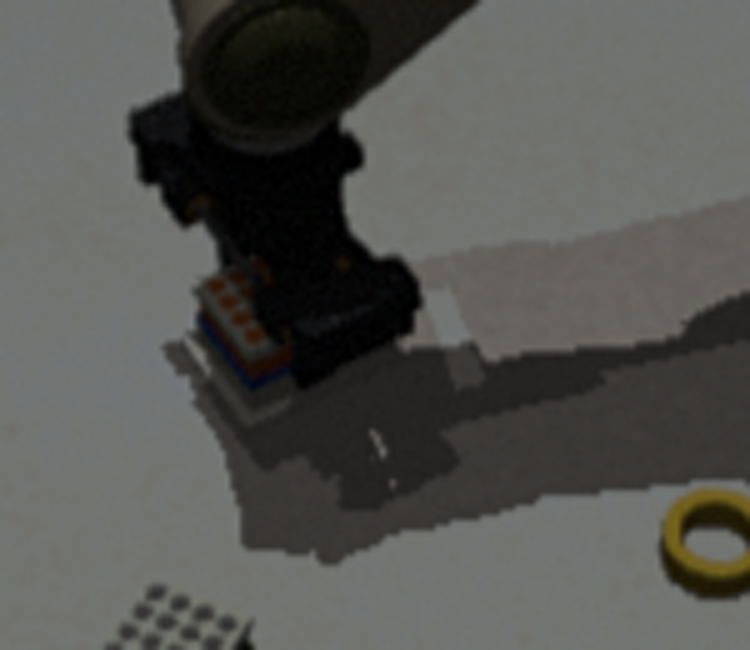

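The box lifted level at 5 N. I'll ease the squeeze just above the bench and see whether gravity tilts it.

>>> {"fn": "play_rows", "kwargs": {
  "series": [
    [[0.2, 0, 0, 0], [0.5, 0, 0, 0], [0.5, 0, 0, 0], [0.5, 0, 0, 0], [0.5, 0, 0, 0], [0.5, 0, 0, 0]]
  ],
  "squeeze": 3
}}

```text
time: 4.65
tool_pos: [461.8, -249.5, 46.3]
eef_rot: [[-0.0, 0.918, -0.396], [0.0, -0.396, -0.918], [-1.0, -0.0, -0.0]]
ft_force: [-0.6, -0.2, -1.9]
grip_width: 0.68
```

Run:
```python
from h import *
w=r.read_camera("wrist");s=r.observe(); print(s["tool_pos"],s["time"],s["ft_force"],s["grip_width"])
save(w,"w5")
```

```text
[ 461.83 -249.49   46.37] 4.7 [ 0.4  -0.41 -1.28] 0.6819111931378434
```

View pics/w5.png

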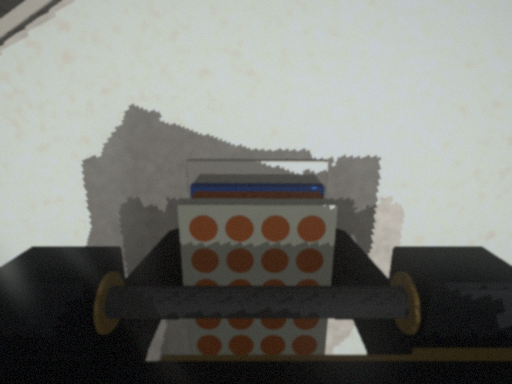

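It is still level, so I'll set it down and regrip 20 mm nearer the high end. Then I can lift along an arc with the low edge resting on the bench to pre-tilt it 24°.

>>> {"fn": "play_rows", "kwargs": {
  "series": [
    [[0.3, 0, 0, 0], [0.6, 0, 0, 0], [0.85, 0, 0, 0], [1.0, 0, 0, 0], [1.07, 0, 0, 0], [1.1, 0, 0, 0], [1.1, 0, 0, 0]]
  ]
}}

```text
time: 5.28
tool_pos: [461.8, -249.5, 18.8]
eef_rot: [[-0.0, 0.918, -0.395], [-0.0, -0.395, -0.918], [-1.0, -0.0, 0.0]]
ft_force: [-0.3, 0.8, -2.4]
grip_width: 0.684
```

>>> {"fn": "play_rows", "kwargs": {
  "series": [
    [[0, 0, 0, 0], [0, 0, 0, 0], [0, 0, 0, 0], [0, 0, 0, 0], [0, 0.3, 0, 0], [0, 0.6, 0, 0], [0, 0.8, 0, 0], [0, 0.8, 0, 0], [0, 0.8, 0, 0]]
  ],
  "grip": 1
}}

```text
time: 6.03
tool_pos: [480.4, -257.4, 18.6]
eef_rot: [[-0.0, 0.919, -0.395], [0.0, -0.395, -0.919], [-1.0, -0.0, 0.0]]
ft_force: [0.0, 0.0, -0.1]
grip_width: 0.998
```

>>> {"fn": "play_rows", "kwargs": {
  "series": [
    [[0, 0, 0, 0], [0, 0, 0, 0], [0, 0, 0, 0], [0, 0, 0, 0], [0, 0, 0, 0], [0, 0, 0, 0], [0, 0, 0, 0], [0, 0, 0, 0]]
  ],
  "grip": -1,
  "squeeze": 3
}}

```text
time: 6.7
tool_pos: [480.4, -257.4, 18.7]
eef_rot: [[-0.0, 0.919, -0.395], [0.0, -0.395, -0.919], [-1.0, -0.0, -0.0]]
ft_force: [-0.1, -0.4, 1.0]
grip_width: 0.682
```

>>> {"fn": "play_rows", "kwargs": {
  "series": [
    [[-0.16, -0.09, 0, 0], [-0.33, -0.18, 0, 0], [-0.48, -0.28, 0, 0], [-0.64, -0.38, 0, 0], [-0.79, -0.5, 0, 0], [-0.93, -0.63, 0, 0], [-1.06, -0.76, 0, 0], [-1.18, -0.9, 0, 0], [-1.18, -0.9, 0, 0], [-1.18, -0.9, 0, 0]]
  ]
}}

```text
time: 7.53
tool_pos: [459.6, -248.5, 48.4]
eef_rot: [[-0.0, 0.919, -0.395], [0.0, -0.395, -0.919], [-1.0, -0.0, 0.0]]
ft_force: [-0.2, 0.5, -0.4]
grip_width: 0.682
```

Run:
```python
from h import *
w=r.read_camera("wrist");s=r.observe(); print(s["tool_pos"],s["time"],s["ft_force"],s["grip_width"])
save(w,"w6"); c=r.read_camera("scene"); save(c,"s6",(180,60,330,190),5)
```

```text
[ 459.68 -248.55   48.24] 7.5833 [-0.92 -0.37 -1.41] 0.6803384551079824
```

View pics/w6.png

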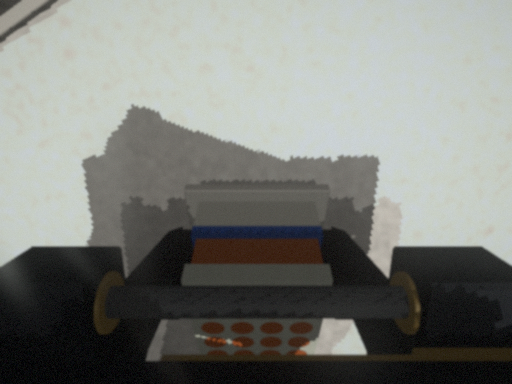

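View pics/s6.png

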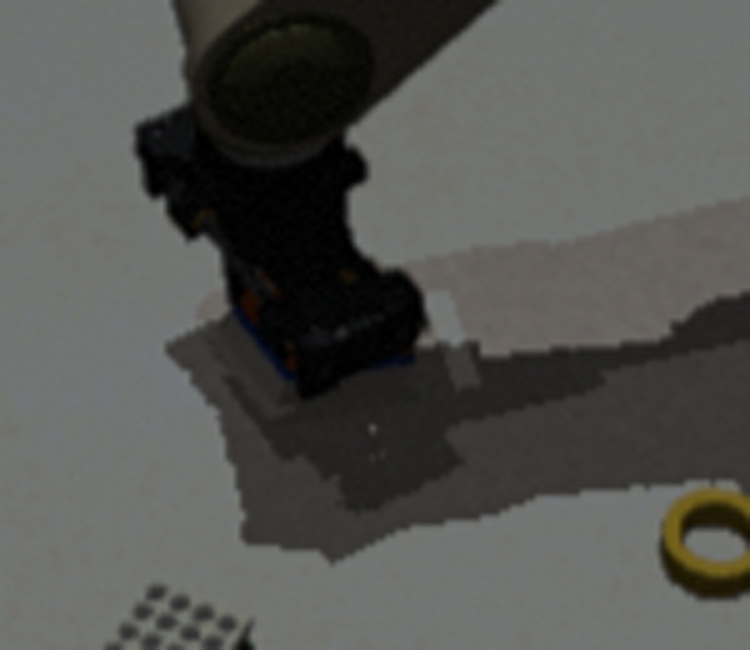

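The box has tilted on its low edge: the end face now shows in rows 185–264. I'll squeeze firmly, lift, and check the tilt angle.

>>> {"fn": "play_rows", "kwargs": {
  "series": [
    [[0, 0, 0, 0], [0, 0, 0, 0], [0, 0, 0, 0], [-0.3, 0, 0, 0], [-1.0, 0, 0, 0], [-2.0, 0, 0, 0], [-3.0, 0, 0, 0], [-3.6, 0, 0, 0], [-4.0, 0, 0, 0], [-4.0, 0, 0, 0]]
  ],
  "squeeze": 20
}}

```text
time: 8.47
tool_pos: [460.4, -249.0, 150.1]
eef_rot: [[0.002, 0.919, -0.395], [-0.002, -0.395, -0.919], [-1.0, 0.003, 0.001]]
ft_force: [-0.3, 0.2, -1.0]
grip_width: 0.68
```

Run:
```python
from h import *
w=r.read_camera("wrist");w=r.read_camera("wrist");s=r.observe(); print(s["tool_pos"],s["time"],s["ft_force"],s["grip_width"])
save(w,"w7",(160,140,360,280),4)
E=np.array(s["eef_rot"]);p=np.array(s["tool_pos"])
for a in (20,22,24,26,28):
    t=np.radians(a); g=p-19*E[:,0]
    ex=np.cos(t)*E[:,1]-np.sin(t)*E[:,0]; ez=-np.sin(t)*E[:,1]-np.cos(t)*E[:,0]
    P=[g+ex*(x-30)+ez*(z-38) for x,z in ((51,6),(51,0),(44,6),(44,54))]
    print(a,proj(w,P)[:,1])
```

```text
[ 459.53 -248.36  147.59] 8.5667 [-0.39  0.52 -1.7 ] 0.6797897744207602
20 [185.12 178.47 196.22 270.16]
22 [184.17 177.17 195.09 272.08]
24 [183.3  175.93 194.03 273.99]
26 [182.5  174.77 193.02 275.89]
28 [181.78 173.69 192.08 277.77]
```

View pics/w7.png

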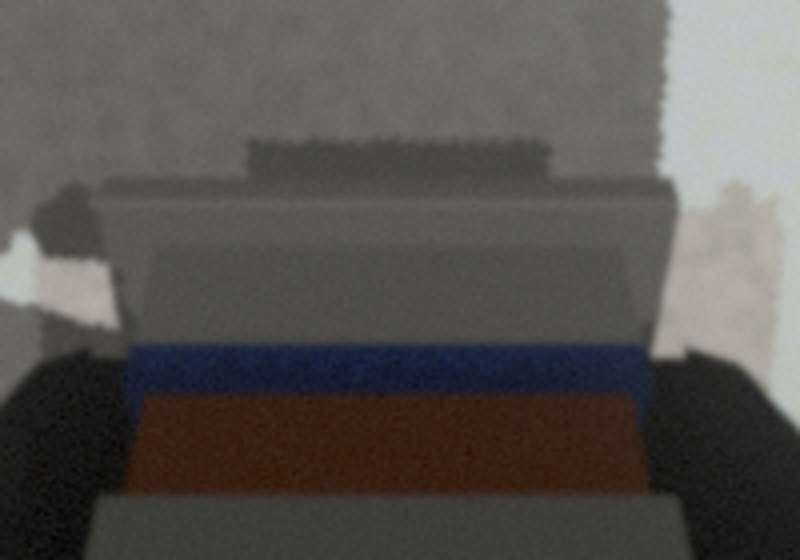

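Run:
```python
from h import *
w=r.read_camera("wrist")
w["pixels"]=cv2.convertScaleAbs(w["pixels"],alpha=2.0)
save(w,"w8",(150,170,350,370),3)
c=r.read_camera("top");c["pixels"]=cv2.convertScaleAbs(c["pixels"],alpha=2.0);save(c,"t8",(300,190,420,310),5)
```

```text
(no output)
```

View pics/w8.png

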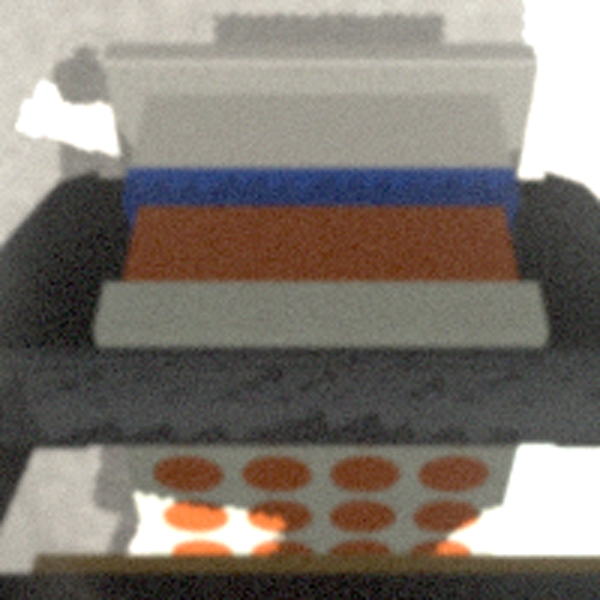

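View pics/t8.png

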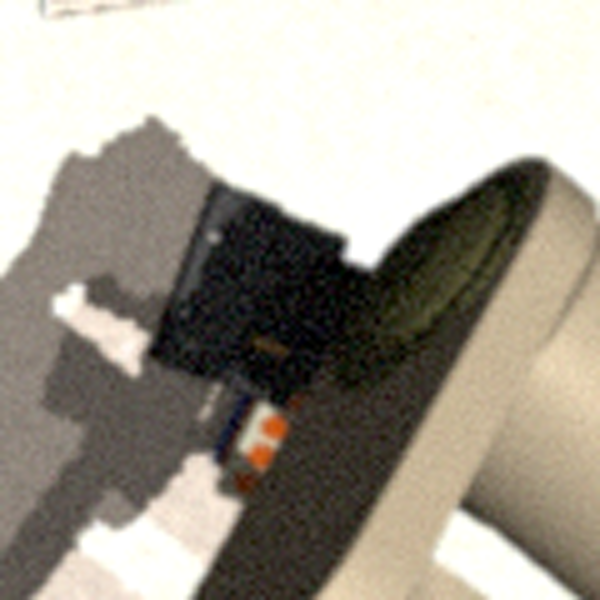

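Run:
```python
from h import *
w=r.read_camera("wrist");s=r.observe()
R=np.array(w["R"]);E=np.array(s["eef_rot"]);p=np.array(s["tool_pos"])
Ct=E.T@(-R.T@np.array(w["t"])-p); Rt=R@E   # camera in tool frame
print(Ct)
def pr(X):
    return cv2.projectPoints(np.array(X,float).reshape(-1,1,3),cv2.Rodrigues(Rt)[0],-Rt@Ct,w["mtx"],None)[0].reshape(-1,2)
# level box, before grasp: TCP height 18.7, d=9.8 ; tool coords x down
print("level",pr([[18.7-z,x-10,37 if z<10 else 30] for x,z in ((51,6),(51,0),(44,54),(34.5,54),(20.7,54))]))
for d in (24,26,28,30):
  for a in (22,24,26):
    t=np.radians(a)
    f=lambda x,z:[-19-np.sin(t)*(x-d)-np.cos(t)*(z-38), np.cos(t)*(x-d)-np.sin(t)*(z-38)]
    print(d,a,pr([f(x,z)+[0] for x,z in((51,0),(51,6),(44,6),(44,54),(6.9,54),(-6.9,54),(-20.7,54))])[:,1])
```

```text
[-146.17   71.1    -0.53]
level [[329.22 160.91]
 [326.71 158.82]
 [338.02 203.24]
 [336.23 226.73]
 [333.77 259.06]]
24 22 [166.85 173.78 185.32 262.53 315.62 331.19 345.06]
24 24 [165.73 173.05 184.42 264.98 315.02 329.55 342.45]
24 26 [164.7  172.42 183.59 267.43 314.36 327.87 339.81]
26 22 [170.17 177.15 188.5  265.92 317.99 333.29 346.94]
26 24 [169.01 176.37 187.54 268.19 317.24 331.52 344.2 ]
26 26 [167.94 175.68 186.65 270.46 316.43 329.69 341.43]
28 22 [173.44 180.46 191.63 269.24 320.33 335.37 348.8 ]
28 24 [172.24 179.63 190.62 271.34 319.42 333.45 345.92]
28 26 [171.12 178.89 189.67 273.43 318.46 331.48 343.02]
30 22 [176.65 183.71 194.71 272.49 322.62 337.41 350.63]
30 24 [175.41 182.84 193.64 274.42 321.56 335.34 347.62]
30 26 [174.24 182.03 192.63 276.33 320.45 333.24 344.58]
```

Run:
```python
from h import *
from scipy.optimize import least_squares
w=r.read_camera("wrist");s=r.observe()
R=np.array(w["R"]);E=np.array(s["eef_rot"]);p=np.array(s["tool_pos"])
Ct=E.T@(-R.T@np.array(w["t"])-p); Rt=R@E
def pr(X):
    return cv2.projectPoints(np.array(X,float).reshape(-1,1,3),cv2.Rodrigues(Rt)[0],-Rt@Ct,w["mtx"],None)[0].reshape(-1,2)
# row-profile edges along central columns
g=cv2.cvtColor(w["pixels"],cv2.COLOR_RGB2GRAY).astype(float)
for c0,c1 in ((200,300),(192,204),(300,318)):
    pr_=g[170:300,c0:c1].mean(1); d=np.diff(pr_); k=np.argsort(-abs(d))[:14]; print(c0,[(int(i)+170.5,round(float(d[i]),1)) for i in sorted(k)])
hsv=cv2.cvtColor(cv2.resize(w["pixels"],None,fx=4,fy=4,interpolation=cv2.INTER_CUBIC),cv2.COLOR_RGB2HSV)
m=cv2.inRange(hsv,(3,120,30),(20,255,255));m[:320*4]=0;m[354*4:]=0;m[:,:190*4]=0;m[:,310*4:]=0
b=[x for x in blobs(m,12,200)];q=np.array([(x[1]+.5)/4-.5 for x in b]);print(np.c_[[x[0] for x in b],q])
```

```text
200 [(173.5, -6.6), (174.5, -8.0), (175.5, -4.7), (188.5, 5.1), (189.5, 6.8), (224.5, -9.1), (225.5, -15.3), (226.5, -10.8), (262.5, 7.7), (263.5, 8.8), (264.5, 4.9), (284.5, -10.7), (285.5, -13.4), (286.5, -6.6)]
192 [(183.5, -7.9), (184.5, -8.3), (188.5, 5.8), (189.5, 6.3), (224.5, -7.8), (225.5, -14.5), (226.5, -10.0), (262.5, 7.2), (263.5, 7.8), (264.5, 6.0), (283.5, -4.2), (284.5, -9.8), (285.5, -14.3), (286.5, -6.4)]
300 [(183.5, -9.6), (184.5, -7.1), (188.5, 5.0), (189.5, 6.3), (224.5, -9.2), (225.5, -13.6), (226.5, -10.8), (262.5, 7.5), (263.5, 9.2), (264.5, 4.9), (283.5, -3.8), (284.5, -10.7), (285.5, -12.1), (286.5, -6.9)]
[[3096.    241.82  327.59]
 [3017.    212.35  327.56]
 [3017.    271.23  327.55]
 [2717.    300.12  327.57]
 [2626.    214.89  341.5 ]
 [2558.    242.71  341.75]
 [2535.    270.38  341.71]
 [2295.    298.12  341.67]
 [ 809.    269.8   352.01]
 [ 774.    216.6   352.08]
 [ 762.    296.45  352.06]
 [ 749.    243.45  352.13]]
```

```bash
cat > fit.py <<'E'
from h import *
from scipy.optimize import least_squares
w=r.read_camera("wrist");s=r.observe()
R=np.array(w["R"]);E=np.array(s["eef_rot"]);p=np.array(s["tool_pos"])
Ct=E.T@(-R.T@np.array(w["t"])-p); Rt=R@E
def pr(X):
    return cv2.projectPoints(np.array(X,float).reshape(-1,1,3),cv2.Rodrigues(Rt)[0],-Rt@Ct,w["mtx"],None)[0].reshape(-1,2)
caps=np.array([[212.35,327.56],[241.82,327.59],[271.23,327.55],[300.12,327.57],[214.89,341.5],[242.71,341.75],[270.38,341.71],[298.12,341.67]])
rows=[184.2,189.3,201.7]
for x1 in (20.7,6.9):
  def f(v,full=False):
    d,h,a,z0=v;t=np.radians(a)
    F=lambda x,y,z:[-19-np.sin(t)*(x-d)-np.cos(t)*(z-h), np.cos(t)*(x-d)-np.sin(t)*(z-h), y+z0]
    c=pr([F(x,y,54.5) for x in (x1,x1-13.8) for y in (-20.7,-6.9,6.9,20.7)])
    rr=pr([F(51,0,0),F(51,0,6),F(44,0,6)])[:,1]
    return np.r_[(c-caps).ravel(),rr-rows]
  o=least_squares(f,[30,38,24,0]);print(x1,o.x,o.cost);print(o.fun)
E
python3 fit.py
```

```text
20.7 [29.67 28.95 29.16 -0.66] 78.80568670436897
[-5.38  0.13 -1.87  0.09  1.69  0.12  5.78  0.08 -4.42 -1.86 -1.58 -2.12
  1.42 -2.09  4.35 -2.07  0.68  4.71  2.56]
6.9 [34.96 38.95 21.79 -0.67] 1.349965955248937
[ 0.21 -0.08 -0.01 -0.12 -0.17 -0.09  0.2  -0.12  0.09  0.3  -0.07  0.04
 -0.09  0.07 -0.18  0.09 -0.74  1.22 -0.59]
```

Fit in the gripper: offset 35 mm, grasp height 39 mm, tilt 21.8°, with cap residuals below 0.3 px. Now I'll carry it towards the dock and view the platform with the wrist camera.

>>> {"fn": "play_rows", "kwargs": {
  "series": [
    [[-0.4, -0.2, -0.8, -0.4], [-1.0, -0.3, -2.0, -0.9], [-1.7, -0.5, -3.5, -1.5], [-2.3, -0.7, -5.0, -2.1], [-2.9, -0.9, -6.5, -2.7], [-3.3, -1.1, -8.0, -3.3], [-3.3, -1.3, -9.4, -3.9], [-3.3, -1.5, -10.6, -4.4], [-3.3, -1.6, -11.6, -4.8], [-3.3, -1.7, -12.2, -5.0]]
  ]
}}

```text
time: 9.65
tool_pos: [541.4, 51.0, 229.5]
eef_rot: [[-0.002, 0.993, 0.121], [0.002, 0.121, -0.993], [-1.0, -0.002, -0.002]]
ft_force: [0.3, 0.7, -1.4]
grip_width: 0.678
```

```bash
cat >> h.py <<'E'
def rel(target,yaw=None):
    s=r.observe();E=np.array(s["eef_rot"]);p=np.array(s["tool_pos"])
    cur=np.degrees(np.arctan2(E[1,1],E[0,1]))
    print("t",s["time"],"pos",p,"yaw",cur,"F",np.array(s["ft_force"]),"shift units",E.T@(np.array(target)-p)/25,"turn",None if yaw is None else (cur-yaw)/6)
E
python3 - <<'E'
from h import *
rel([572.9,161.7,230],17.5)
E
```

```text
t 9.65 pos [541.42  51.03 229.53] yaw 6.958029544532012 F [ 0.26  0.65 -1.42] shift units [-0.01  1.79 -4.24] turn -1.7569950759113313
```

>>> {"fn": "play_rows", "kwargs": {
  "series": [
    [[0, 0.4, -0.9, -0.4], [0, 0.9, -2.1, -0.9], [0, 1.3, -3.1, -1.3], [0, 1.6, -3.8, -1.6], [0, 1.8, -4.2, -1.76], [0, 1.8, -4.2, -1.76], [0, 1.8, -4.2, -1.76], [0, 1.8, -4.2, -1.76]]
  ]
}}

```text
time: 10.32
tool_pos: [573.3, 159.6, 229.5]
eef_rot: [[-0.003, 0.954, 0.299], [0.001, 0.299, -0.954], [-1.0, -0.002, -0.002]]
ft_force: [-0.2, -0.1, -1.4]
grip_width: 0.677
```

Run:
```python
from h import *
w=r.read_camera("wrist");w=r.read_camera("wrist");rel([572.9,161.7,230],17.5)
w2=dict(w);w2["pixels"]=cv2.convertScaleAbs(w["pixels"],alpha=1.3);save(w2,"w9")
o=[x for x in blobs(mask(w,5,16,140,40),5,200)]
print([(int(a),c) for a,c,_ in o])
q=quad(o[0][2]);print(q)
import pickle;pickle.dump((w,q),open("w9.pkl","wb"))
```

```text
t 10.4167 pos [573.34 159.57 229.75] yaw 17.411057624265354 F [ 0.27  0.44 -2.05] shift units [-0.01  0.01 -0.09] turn -0.014823729289107726
[(5617, array([255.33,  71.36])), (2599, array([253.07, 251.51]))]
[[289.31  27.5 ]
 [283.94 116.61]
 [226.97 117.6 ]
 [221.01  27.5 ]]
```

View pics/w9.png

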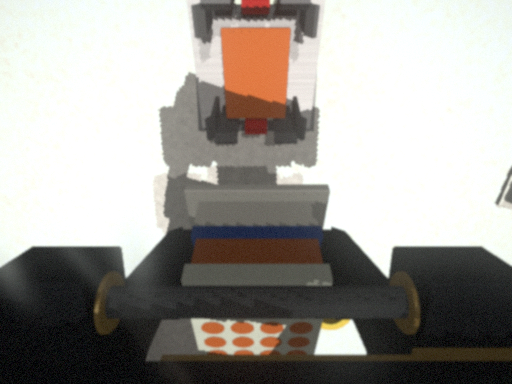

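The platform quad is clear, with corners at (289,28), (284,117), (227,118) and (221,28). Solving the seat pose jointly from the corners in three views.

Run:
```python
from h import *
import pickle
from scipy.optimize import least_squares
w,qw=pickle.load(open("w9.pkl","rb"))
qt=np.array([[172.8,153.18],[186.34,184.73],[163.14,191.86],[150.03,160.76]])
qs=np.array([[350.87,273.17],[355.32,250.99],[330.48,244.26],[326.55,266.48]])[[3,0,1,2]]
qs=np.array([[330.48,244.26],[355.32,250.99],[350.87,273.17],[326.55,266.48]])[[3,0,1,2]]
t=r.read_camera("top");s=r.read_camera("scene")
def corners(v):
    x,y,z,a,b=v;a,b=np.radians([a,b])
    ux=np.array([np.cos(a)*np.cos(b),np.sin(a)*np.cos(b),np.sin(b)]);uy=np.array([-np.sin(a),np.cos(a),0])
    return np.array([[x,y,z]+39*i*ux+28*j*uy for i,j in ((1,-1),(-1,-1),(-1,1),(1,1))])
def f(v,use,fixb=None):
    v=np.array(v)
    if fixb: v=np.r_[v[:4],fixb]
    C=corners(v); return np.concatenate([((proj(c,C)-q)*wt).ravel() for c,q,wt in use])
T=(t,qt,1.);S=(s,qs,1.);W=(w,qw,1.)
for n,u in (("TS",[T,S]),("W",[W]),("all",[T,S,W])):
    o=least_squares(lambda v:f(v,u,24),[658,188,86,17.5]);print(n,o.x,o.cost)
    if n=="all": print(o.fun.reshape(3,4,2))
o=least_squares(lambda v:f(v,[T,S,W]),[658,188,86,17.5,24]);print("free slope",o.x,o.cost)
```

```text
TS [658.63 188.88  85.71  17.66] 2.131215874748325
W [660.28 189.07  82.55  17.51] 1.1578774937039717
all [659.72 188.96  85.54  17.54] 4.972397198176592
[[[-0.01 -0.18]
  [-0.78 -0.86]
  [-0.16 -0.23]
  [-0.52  0.21]]

 [[-1.34 -0.2 ]
  [-0.01  1.03]
  [-0.84  0.74]
  [-0.21  0.13]]

 [[ 0.79  0.2 ]
  [ 0.78  0.73]
  [-0.67 -0.09]
  [-1.22  0.45]]]
free slope [659.75 188.97  85.23  17.55  23.09] 4.759993459787581
```

Seat is about (660, 189, 85), yaw 17.5°, and the sizes and slope agree. Moving to 25 mm above it along its normal.

Run:
```python
from h import *
rel([667.7,190.7,137.8],17.5)
```

```text
t 10.5167 pos [573.38 159.88 229.82] yaw 17.438350866219345 F [-1.3  -0.85 -1.47] shift units [ 3.68  3.97 -0.04] turn -0.010274855630109178
```

>>> {"fn": "play_rows", "kwargs": {
  "series": [
    [[0, 0.6, 0, 0], [0.1, 1.6, -0.02, 0], [0.4, 2.7, -0.03, 0], [1.0, 3.5, -0.04, 0], [1.8, 3.9, -0.04, 0], [2.6, 3.97, -0.04, 0], [3.2, 3.97, -0.04, 0], [3.5, 3.97, -0.04, 0], [3.68, 3.97, -0.04, -0.01], [3.68, 3.97, -0.04, -0.01]]
  ]
}}

```text
time: 11.35
tool_pos: [667.5, 190.4, 137.5]
eef_rot: [[-0.003, 0.954, 0.3], [0.002, 0.3, -0.954], [-1.0, -0.002, -0.002]]
ft_force: [0.1, 0.4, -1.5]
grip_width: 0.679
```

>>> {"fn": "play_rows", "kwargs": {
  "series": [
    [[0, 0, 0, 0], [0, 0, 0, 0]]
  ]
}}

```text
time: 11.52
tool_pos: [667.9, 190.3, 138.8]
eef_rot: [[-0.001, 0.954, 0.3], [0.002, 0.3, -0.954], [-1.0, 0.0, -0.002]]
ft_force: [0.3, -0.3, -0.9]
grip_width: 0.679
```

Run:
```python
from h import *
rel([667.7,190.7,137.8],17.5)
for n,cr in (("wrist",(130,100,390,300)),("scene",(270,190,400,310)),("top",(120,110,240,230))):
    c=r.read_camera(n);c["pixels"]=cv2.convertScaleAbs(c["pixels"],alpha=2.0);save(c,"a_"+n,cr,3 if n=="wrist" else 5)
```

```text
t 11.5167 pos [667.87 190.32 138.83] yaw 17.466798009730326 F [ 0.31 -0.28 -0.94] shift units [ 0.04 -0.   -0.02] turn -0.0055336650449457165
```

View pics/a_wrist.png

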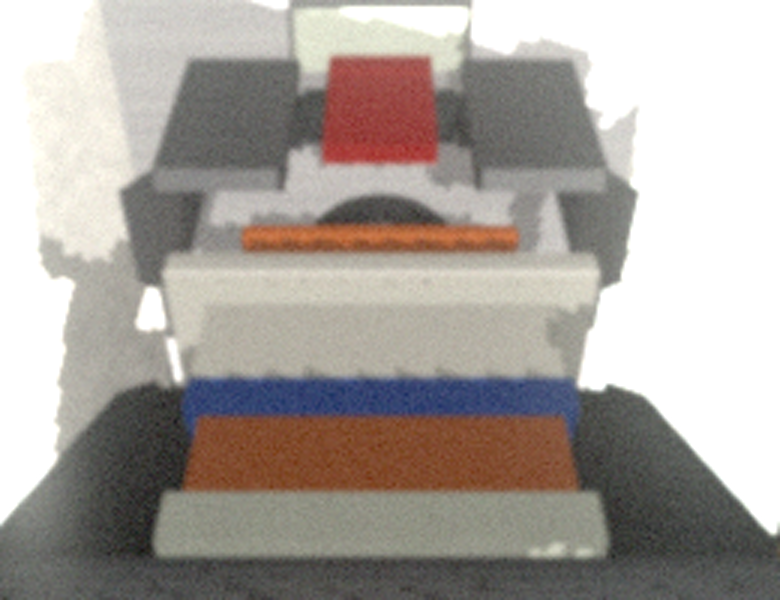

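View pics/a_scene.png

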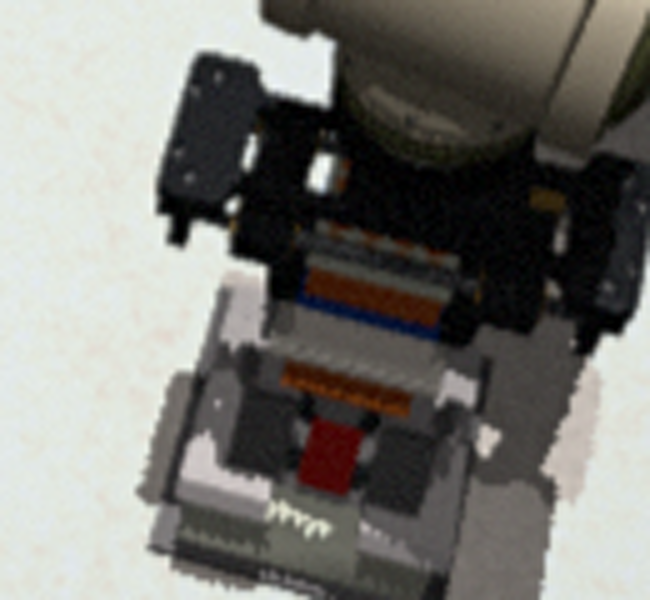

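View pics/a_top.png

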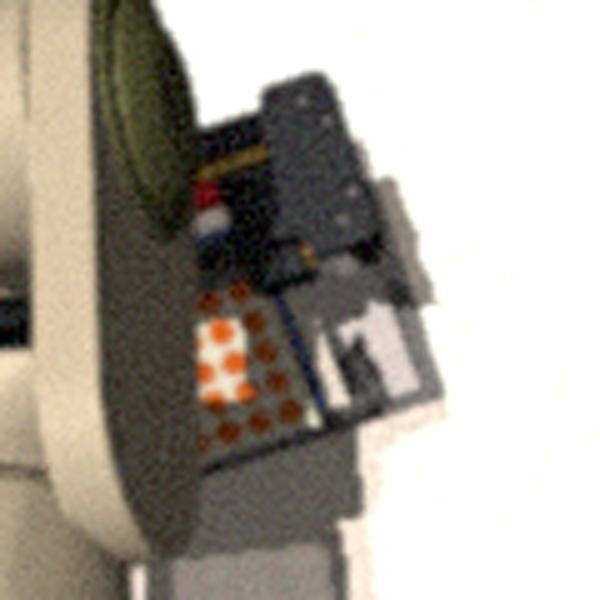

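Lateral alignment looks right: rim centre at column 382 against platform centre 380 and catch 382. Descending along the normal.

>>> {"fn": "play_rows", "kwargs": {
  "series": [
    [[0.1, 0.05, 0, 0], [0.25, 0.11, 0, 0], [0.4, 0.18, 0, 0], [0.55, 0.25, 0, 0], [0.65, 0.29, 0, 0], [0.65, 0.29, 0, 0], [0.65, 0.29, 0, 0]]
  ]
}}

```text
time: 12.25
tool_pos: [674.5, 192.6, 121.7]
eef_rot: [[-0.002, 0.954, 0.3], [0.002, 0.3, -0.954], [-1.0, -0.001, -0.002]]
ft_force: [-0.7, 0.3, -1.3]
grip_width: 0.681
```

>>> {"fn": "play_rows", "kwargs": {
  "series": [
    [[0.06, 0.02, 0, 0], [0.12, 0.05, 0, 0], [0.12, 0.05, 0, 0], [0.12, 0.05, 0, 0]]
  ]
}}

```text
time: 12.58
tool_pos: [675.7, 193.0, 118.6]
eef_rot: [[-0.002, 0.954, 0.3], [0.002, 0.3, -0.954], [-1.0, -0.001, -0.002]]
ft_force: [-1.1, 0.4, -2.0]
grip_width: 0.678
```

Run:
```python
from h import *
rel([677.4,193.8,115],17.5)
for n,cr in (("wrist",(130,100,390,300)),("scene",(270,190,400,310))):
    c=r.read_camera(n);c["pixels"]=cv2.convertScaleAbs(c["pixels"],alpha=2.0);save(c,"b_"+n,cr,3 if n=="wrist" else 5)
```

```text
t 12.5833 pos [675.73 193.03 118.62] yaw 17.47733563104352 F [-1.05  0.38 -1.97] shift units [ 0.14  0.07 -0.01] turn -0.003777394826080046
```

View pics/b_wrist.png

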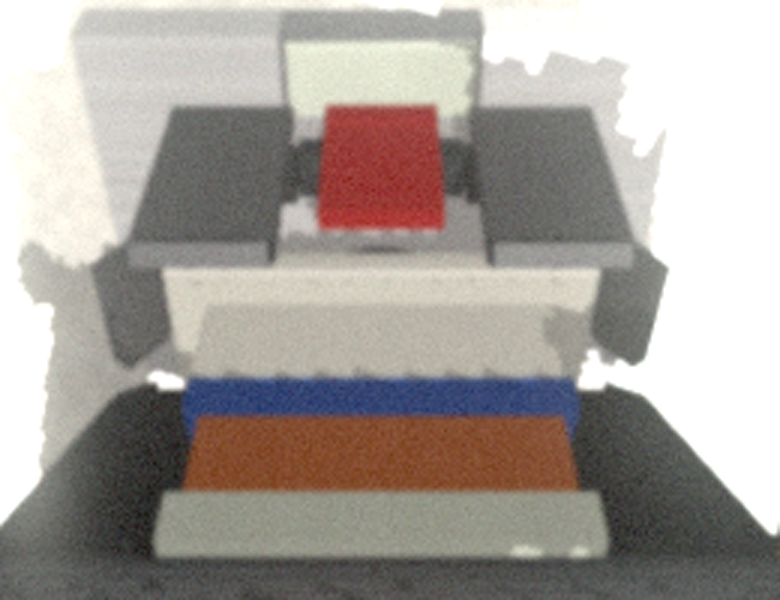

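View pics/b_scene.png

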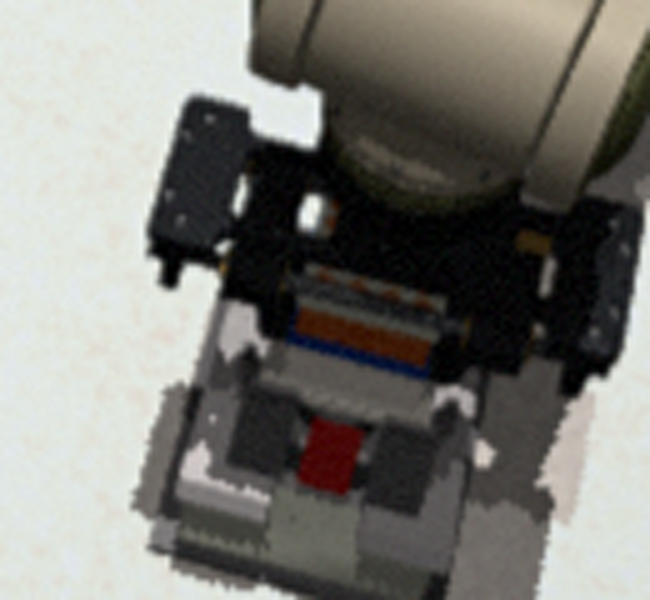

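>>> {"fn": "play_rows", "kwargs": {
  "series": [
    [[0.03, 0.01, 0, 0], [0.06, 0.03, 0, 0], [0.09, 0.04, 0, 0], [0.09, 0.04, 0, 0], [0.09, 0.04, 0, 0]]
  ]
}}

```text
time: 13.1
tool_pos: [676.6, 193.3, 116.6]
eef_rot: [[-0.002, 0.954, 0.3], [0.002, 0.3, -0.954], [-1.0, -0.001, -0.002]]
ft_force: [-3.9, -1.1, 1.6]
grip_width: 0.679
```

>>> {"fn": "play_rows", "kwargs": {
  "series": [
    [[0.03, 0.01, 0, 0], [0.06, 0.03, 0, 0], [0.06, 0.03, 0, 0], [0.06, 0.03, 0, 0]]
  ]
}}

```text
time: 13.43
tool_pos: [677.4, 193.5, 115.0]
eef_rot: [[-0.002, 0.954, 0.3], [0.002, 0.3, -0.954], [-1.0, -0.001, -0.002]]
ft_force: [-2.0, -2.6, 1.0]
grip_width: 0.678
```

Run:
```python
from h import *
rel([677.4,193.8,115],17.5)
for n,cr in (("wrist",(130,100,390,300)),("scene",(270,190,400,310))):
    c=r.read_camera(n);c["pixels"]=cv2.convertScaleAbs(c["pixels"],alpha=2.0);save(c,"c_"+n,cr,3 if n=="wrist" else 5)
rel([677.4,193.8,115],17.5)
```

```text
t 13.4333 pos [677.37 193.53 115.03] yaw 17.477602185875774 F [-1.99 -2.58  0.96] shift units [ 0.    0.   -0.01] turn -0.003732969020704265
t 13.5333 pos [677.35 193.53 115.07] yaw 17.478516130492203 F [-2.74 -0.97  0.7 ] shift units [ 0.    0.01 -0.01] turn -0.003580644917966206
```

View pics/c_wrist.png

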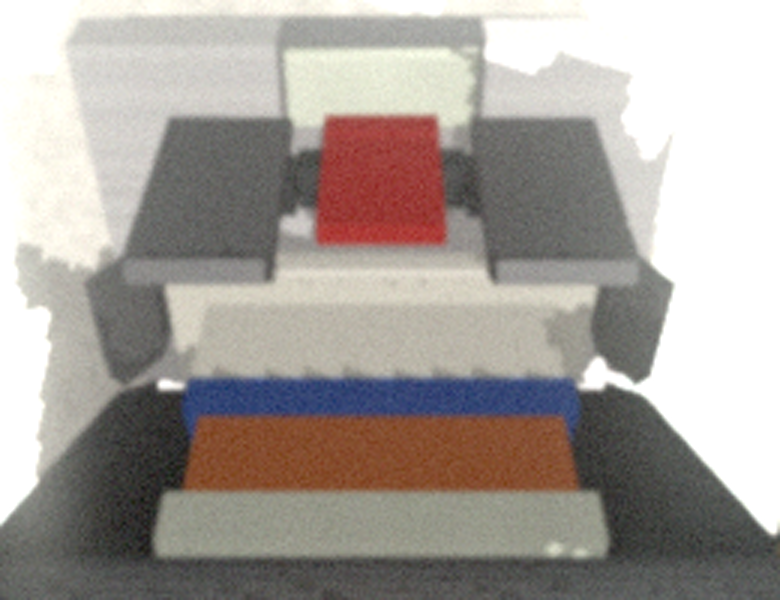

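View pics/c_scene.png

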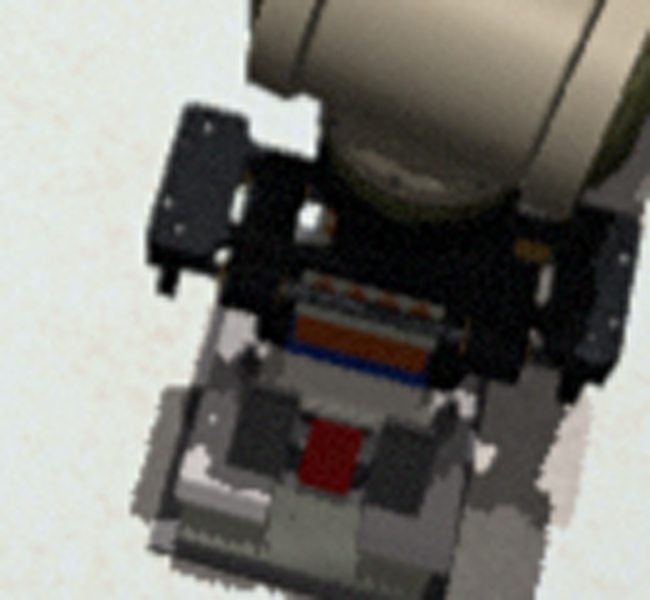

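The rim is down between the upper guides and lightly in contact. I'll soften the grip, then release.

>>> {"fn": "play_rows", "kwargs": {
  "series": [
    [[0, 0, 0, 0], [0, 0, 0, 0], [0, 0, 0, 0], [0, 0, 0, 0]]
  ],
  "squeeze": 3
}}

```text
time: 13.87
tool_pos: [677.4, 193.5, 115.1]
eef_rot: [[-0.002, 0.954, 0.3], [0.002, 0.3, -0.954], [-1.0, -0.001, -0.002]]
ft_force: [-2.6, -0.9, 0.8]
grip_width: 0.682
```

>>> {"fn": "play_rows", "kwargs": {
  "series": [
    [[0, 0, 0, 0], [0, 0, 0, 0], [0, 0, 0, 0], [0, 0, 0, 0], [0, 0, 0, 0], [0, 0, 0, 0]]
  ],
  "grip": 1
}}

```text
time: 14.37
tool_pos: [677.4, 193.5, 115.1]
eef_rot: [[-0.002, 0.954, 0.3], [0.002, 0.3, -0.954], [-1.0, -0.001, -0.002]]
ft_force: [-0.2, 1.2, 0.5]
grip_width: 1.001
```

Run:
```python
from h import *
for n,cr in (("wrist",(130,100,390,300)),("scene",(270,190,400,310))):
    c=r.read_camera(n);c["pixels"]=cv2.convertScaleAbs(c["pixels"],alpha=2.0);save(c,"d_"+n,cr,3 if n=="wrist" else 5)
```

```text
(no output)
```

View pics/d_wrist.png

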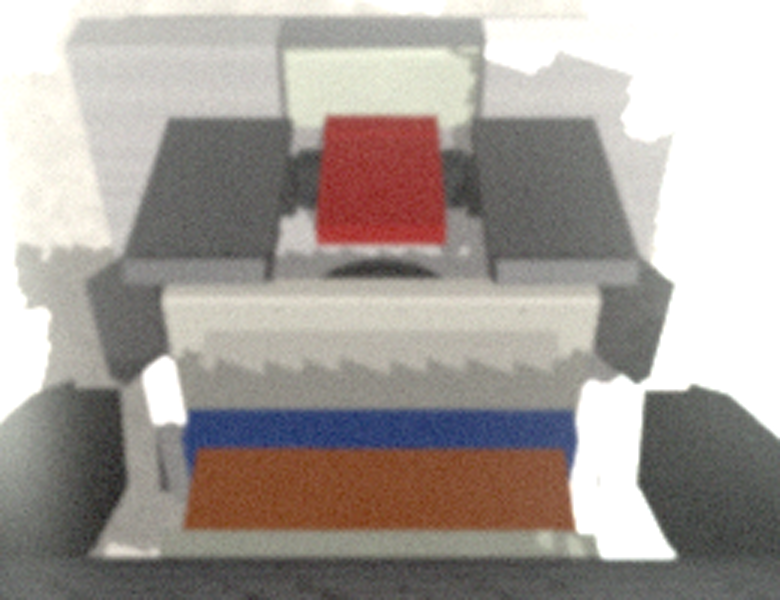

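View pics/d_scene.png

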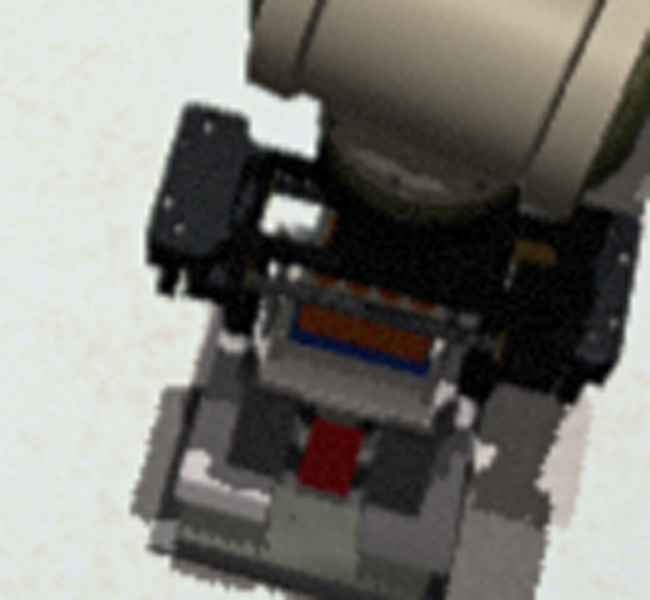

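The box slid about 3 mm down-slope on release. I'll back off and measure how it sits.

>>> {"fn": "play_rows", "kwargs": {
  "series": [
    [[-0.2, 0, 0, 0], [-0.8, 0, 0, 0], [-1.8, 0, 0, 0], [-2.9, 0, 0, 0], [-3.7, -0.6, 0, 0], [-4.2, -1.6, 0, 0], [-4.4, -2.5, 0, 0], [-4.4, -3.2, 0, 0], [-4.4, -3.4, 0, 0], [-4.4, -3.4, 0, 0]]
  ]
}}

```text
time: 15.3
tool_pos: [596.2, 167.7, 226.0]
eef_rot: [[-0.001, 0.954, 0.3], [0.002, 0.3, -0.954], [-1.0, -0.0, -0.002]]
ft_force: [0.3, 0.9, -0.5]
grip_width: 0.999
```

>>> {"fn": "play_rows", "kwargs": {
  "series": [
    [[0, 0, 0, 0], [0, 0, 0, 0], [0, 0, 0, 0]]
  ]
}}

```text
time: 15.55
tool_pos: [596.8, 167.9, 225.6]
eef_rot: [[-0.001, 0.954, 0.3], [0.002, 0.3, -0.954], [-1.0, -0.001, -0.002]]
ft_force: [1.1, 0.6, -0.0]
grip_width: 0.998
```

```bash
cat > lid.py <<'E'
from h import *
import sys
def lid(c,roi,f=4,lo=(3,90,30),hi=(20,255,255)):
    im=cv2.resize(c["pixels"],None,fx=f,fy=f,interpolation=cv2.INTER_CUBIC)
    hsv=cv2.cvtColor(im,cv2.COLOR_RGB2HSV);m=cv2.inRange(hsv,lo,hi)
    k=np.zeros_like(m);x0,y0,x1,y1=[v*f for v in roi];k[y0:y1,x0:x1]=m[y0:y1,x0:x1]
    b=blobs(k,60,60);return b,np.array([(x[1]+.5)/f-.5 for x in b])
def pose(c,p):
    # p: 24 centroids; order into 6x4 grid by min-area rect axes, then PnP
    H=cv2.minAreaRect(p.astype(np.float32));q=cv2.boxPoints(H)
    M=cv2.findHomography(q,np.float32([[0,0],[1,0],[1,1],[0,1]]))[0]
    return M
E
python3 - <<'E'
from lid import *
w=r.read_camera("wrist");w=r.read_camera("wrist");rel([0,0,0])
v=dict(w);v["pixels"]=cv2.convertScaleAbs(w["pixels"],alpha=1.5);save(v,"e_w",(150,0,360,240),3)
b,p=lid(w,(190,0,320,225));print(len(p),np.c_[[x[0] for x in b],p])
import pickle;pickle.dump((w,p),open("e.pkl","wb"))
c=r.read_camera("scene");c["pixels"]=cv2.convertScaleAbs(c["pixels"],alpha=1.8);save(c,"e_s",(290,210,390,310),6)
E
```

```text
t 15.65 pos [596.56 167.84 225.56] yaw 17.471546528925177 F [ 0.32 -0.08  0.14] shift units [  9.04 -24.77  -0.74] turn None
32 [[4578.    255.65   75.57]
 [2998.    246.17   96.37]
 [2915.    266.51   96.21]
 [2898.    286.8    96.23]
 [2885.    225.87   96.08]
 [2559.    246.63  114.88]
 [2524.    227.14  114.88]
 [2500.    266.05  114.91]
 [2473.    285.57  114.9 ]
 [2284.    228.24  132.  ]
 [2269.    247.09  132.07]
 [2256.    265.72  132.13]
 [2192.    284.36  132.21]
 [2068.    229.38  148.01]
 [2052.    247.4   148.06]
 [2050.    265.35  148.04]
 [1961.    283.39  148.04]
 [1815.    247.6   162.82]
 [1787.    230.35  162.84]
 [1768.    265.04  162.86]
 [1705.    282.47  162.9 ]
 [1614.    231.24  176.61]
 [1591.    247.94  176.6 ]
 [1545.    264.77  176.6 ]
 [1487.    281.41  176.62]
 [ 311.    264.71   43.23]
 [ 140.    247.34   43.58]
 [ 102.    257.39   41.84]
 [ 101.    252.19   43.37]
 [  87.    267.32   24.49]
 [  83.    247.93   24.17]
 [  77.    252.43   29.93]]
```

View pics/e_w.png

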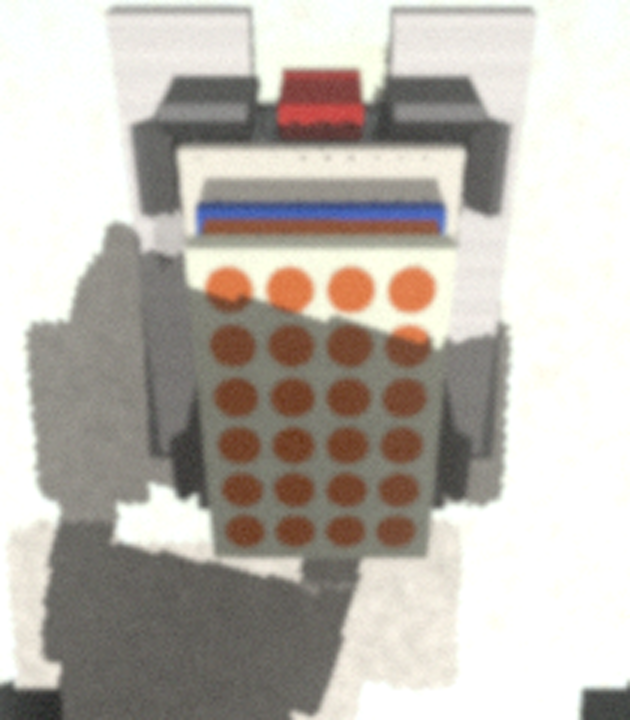

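View pics/e_s.png

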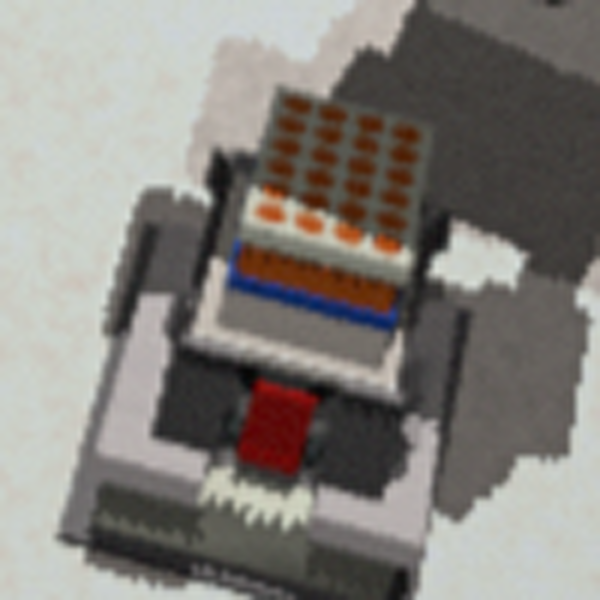

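All 24 caps are visible, in rows 96–177. Next is PnP on them for the box pose against the seat.

```bash
cat > boxpose.py <<'E'
from h import *
from scipy.optimize import least_squares
def boxpose(w,p,seat=(660,189,84.8),yaw=17.5,slope=24):
    p=p[np.argsort(p[:,1])].reshape(6,4,2); p=np.array([g[np.argsort(g[:,0])] for g in p])
    ob=np.array([[x,-y,54.5] for x in (34.5,20.7,6.9,-6.9,-20.7,-34.5) for y in (-20.7,-6.9,6.9,20.7)])
    ok,rv,tv=cv2.solvePnP(ob,p.reshape(-1,2),w["mtx"],None)
    e=cv2.projectPoints(ob,rv,tv,w["mtx"],None)[0].reshape(-1,2)-p.reshape(-1,2)
    R=np.array(w["R"]);Rb=R.T@cv2.Rodrigues(rv)[0];o=R.T@(tv.ravel()-np.array(w["t"]))
    a,b=np.radians([yaw,slope])
    S=np.array([[np.cos(a)*np.cos(b),-np.sin(a),-np.cos(a)*np.sin(b)],[np.sin(a)*np.cos(b),np.cos(a),-np.sin(a)*np.sin(b)],[np.sin(b),0,np.cos(b)]])
    print("rms",np.sqrt((e**2).mean()),"origin",o,"lid",o+54*Rb[:,2],"tilt",np.degrees(np.arccos(Rb[2,2])),"yaw",np.degrees(np.arctan2(Rb[1,0],Rb[0,0])),
      "pitch",np.degrees(np.arcsin(Rb[2,0])),"roll",np.degrees(np.arcsin(Rb[2,1])),"in seat",S.T@(o-np.array(seat)))
    return o,Rb
E
python3 - <<'E'
from boxpose import *
import pickle
w,p=pickle.load(open("e.pkl","rb")); p=p[1:25]; boxpose(w,p)
E
```

```text
rms 0.047357294802588275 origin [658.28 188.43  86.64] lid [637.3  181.84 135.96] tilt 24.02842281579813 yaw 17.359944031676243 pitch 24.028393727070412 roll 0.03520903551715143 in seat [-0.91 -0.02  2.42]
```

The box is flush: tilt 24.03°, offset −0.9 mm in x and 0.0 in y, PnP residual 0.05 px. Step 1 is met. Now I'll close the fingers and press on the lid centre along the normal.

>>> {"fn": "play_rows", "kwargs": {
  "series": [
    [[0, 0, 0, 0], [0, 0.1, -0.02, 0], [0.1, 0.4, -0.05, 0], [0.5, 0.8, -0.05, 0], [1.1, 1.1, -0.05, 0], [1.8, 1.12, -0.05, 0], [2.4, 1.12, -0.05, 0], [2.8, 1.12, -0.05, 0], [3.0, 1.12, -0.05, 0], [3.04, 1.12, -0.05, 0]]
  ],
  "grip": -1,
  "squeeze": 10
}}

```text
time: 16.53
tool_pos: [622.6, 177.6, 148.8]
eef_rot: [[-0.003, 0.954, 0.3], [0.002, 0.3, -0.954], [-1.0, -0.002, -0.002]]
ft_force: [-0.1, 0.4, 0.4]
grip_width: 0.268
```

>>> {"fn": "play_rows", "kwargs": {
  "series": [
    [[0, 0, 0, 0], [0, 0, 0, 0], [0, 0, 0, 0]]
  ]
}}

```text
time: 16.78
tool_pos: [623.0, 177.7, 149.7]
eef_rot: [[-0.001, 0.954, 0.3], [0.002, 0.3, -0.954], [-1.0, -0.001, -0.002]]
ft_force: [0.6, -1.0, 1.1]
grip_width: 0.04
```

Run:
```python
from h import *
rel([628.7,179.1,136],17.4)
w=r.read_camera("wrist");w["pixels"]=cv2.convertScaleAbs(w["pixels"],alpha=1.6);save(w,"f_w")
```

```text
t 16.7833 pos [622.98 177.65 149.68] yaw 17.47075132412819 F [ 0.61 -1.    1.06] shift units [0.55 0.24 0.01] turn 0.011791887354698716
```

View pics/f_w.png

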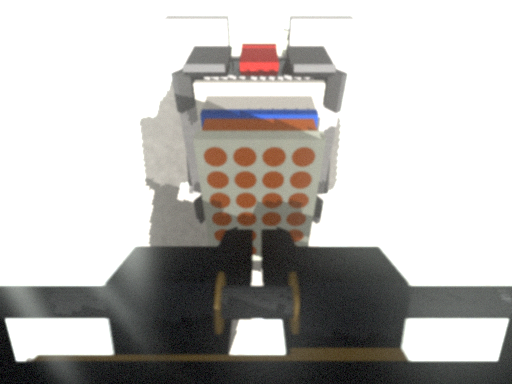

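The fingertips (257,235) are over the middle of the lid. Descending along the normal to contact.

>>> {"fn": "play_rows", "kwargs": {
  "series": [
    [[0.1, 0.05, 0.01, 0], [0.2, 0.09, 0.01, 0], [0.3, 0.13, 0.01, 0], [0.4, 0.18, 0.01, 0], [0.48, 0.21, 0.01, 0], [0.48, 0.21, 0.01, 0], [0.48, 0.21, 0.01, 0]]
  ]
}}

```text
time: 17.42
tool_pos: [628.0, 179.0, 137.4]
eef_rot: [[-0.001, 0.954, 0.3], [0.002, 0.3, -0.954], [-1.0, -0.001, -0.002]]
ft_force: [0.7, -0.7, 0.4]
grip_width: 0.007
```

>>> {"fn": "play_rows", "kwargs": {
  "series": [
    [[0.04, 0.02, 0, 0], [0.08, 0.04, 0, 0], [0.11, 0.05, 0, 0], [0.15, 0.07, 0, 0], [0.15, 0.07, 0, 0]]
  ]
}}

```text
time: 17.83
tool_pos: [629.7, 179.5, 133.6]
eef_rot: [[-0.001, 0.954, 0.3], [0.002, 0.3, -0.954], [-1.0, -0.001, -0.002]]
ft_force: [0.3, -0.5, 2.1]
grip_width: 0.008
```

>>> {"fn": "play_rows", "kwargs": {
  "series": [
    [[0.04, 0.02, 0, 0], [0.07, 0.03, 0, 0], [0.11, 0.05, 0, 0], [0.15, 0.07, 0, 0], [0.18, 0.08, 0, 0], [0.22, 0.1, 0, 0], [0.22, 0.1, 0, 0]]
  ]
}}

```text
time: 18.42
tool_pos: [632.1, 180.3, 128.0]
eef_rot: [[-0.001, 0.954, 0.3], [0.002, 0.3, -0.954], [-1.0, -0.001, -0.002]]
ft_force: [-1.1, -0.4, 2.5]
grip_width: 0.007
```

>>> {"fn": "play_rows", "kwargs": {
  "series": [
    [[0.04, 0.02, 0, 0], [0.07, 0.03, 0, 0], [0.11, 0.05, 0, 0], [0.15, 0.07, 0, 0], [0.18, 0.08, 0, 0], [0.22, 0.1, 0, 0], [0.22, 0.1, 0, 0]]
  ]
}}

```text
time: 19.0
tool_pos: [634.4, 181.0, 122.8]
eef_rot: [[-0.002, 0.954, 0.3], [0.001, 0.3, -0.954], [-1.0, -0.001, -0.002]]
ft_force: [-3.5, -1.3, 6.5]
grip_width: 0.005
```

>>> {"fn": "play_rows", "kwargs": {
  "series": [
    [[0.04, 0.02, 0, 0], [0.07, 0.03, 0, 0], [0.11, 0.05, 0, 0], [0.15, 0.07, 0, 0], [0.18, 0.08, 0, 0], [0.18, 0.08, 0, 0]]
  ]
}}

```text
time: 19.5
tool_pos: [636.5, 181.7, 118.4]
eef_rot: [[-0.001, 0.954, 0.3], [0.002, 0.3, -0.954], [-1.0, -0.001, -0.002]]
ft_force: [-1.4, -0.6, 3.4]
grip_width: 0.01
```

Run:
```python
from h import *
rel([0,0,0])
for n,cr in (("wrist",(130,0,390,260)),("scene",(290,200,390,300))):
    c=r.read_camera(n);c["pixels"]=cv2.convertScaleAbs(c["pixels"],alpha=1.7);save(c,"g_"+n,cr,2.2 if n=="wrist" else 5)
```

```text
t 19.5 pos [636.53 181.67 118.36] yaw 17.471974703593734 F [-1.38 -0.61  3.36] shift units [  4.75 -26.47  -0.7 ] turn None
```

View pics/g_wrist.png

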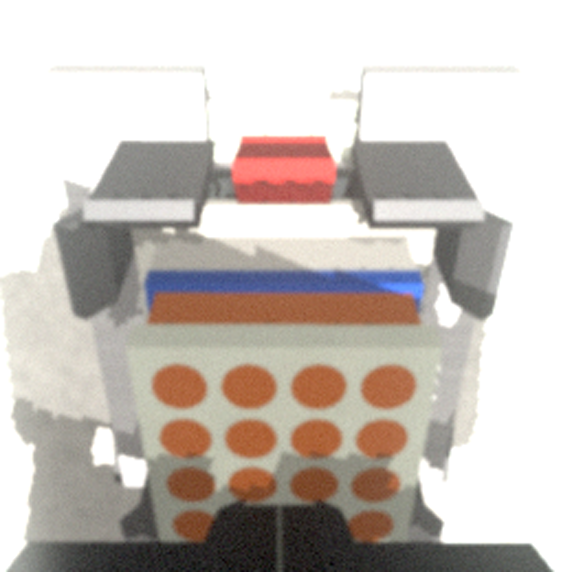

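View pics/g_scene.png

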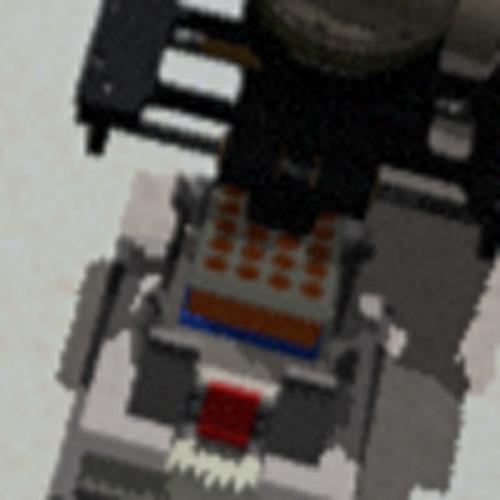

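>>> {"fn": "play_rows", "kwargs": {
  "series": [
    [[0.03, 0.01, 0, 0], [0.06, 0.03, 0, 0], [0.09, 0.04, 0, 0], [0.12, 0.05, 0, 0], [0.12, 0.05, 0, 0]]
  ]
}}

```text
time: 20.02
tool_pos: [637.8, 182.1, 115.3]
eef_rot: [[-0.001, 0.954, 0.3], [0.002, 0.3, -0.954], [-1.0, -0.0, -0.002]]
ft_force: [0.3, 0.0, 3.9]
grip_width: 0.006
```

>>> {"fn": "play_rows", "kwargs": {
  "series": [
    [[0.03, 0.01, 0, 0], [0.06, 0.03, 0, 0], [0.08, 0.04, 0, 0], [0.08, 0.04, 0, 0]]
  ]
}}

```text
time: 20.35
tool_pos: [638.7, 182.4, 113.2]
eef_rot: [[-0.001, 0.954, 0.3], [0.002, 0.3, -0.954], [-1.0, -0.0, -0.002]]
ft_force: [-1.4, -0.3, 4.8]
grip_width: 0.006
```

>>> {"fn": "play_rows", "kwargs": {
  "series": [
    [[0.03, 0.01, 0, 0], [0.06, 0.03, 0, 0], [0.08, 0.04, 0, 0], [0.08, 0.04, 0, 0]]
  ]
}}

```text
time: 20.68
tool_pos: [639.4, 182.6, 112.1]
eef_rot: [[-0.002, 0.954, 0.3], [0.001, 0.3, -0.954], [-1.0, -0.001, -0.002]]
ft_force: [-7.2, -1.2, 10.7]
grip_width: 0.008
```

>>> {"fn": "play_rows", "kwargs": {
  "series": [
    [[0.02, 0.01, 0, 0], [0.04, 0.02, 0, 0], [0.04, 0.02, 0, 0]]
  ]
}}

```text
time: 20.93
tool_pos: [639.4, 182.6, 112.1]
eef_rot: [[-0.003, 0.954, 0.301], [0.001, 0.301, -0.954], [-1.0, -0.002, -0.001]]
ft_force: [-8.3, -2.1, 11.9]
grip_width: 0.007
```

Run:
```python
from h import *
rel([0,0,0])
for n,cr in (("wrist",(130,0,390,260)),("scene",(290,200,390,300))):
    c=r.read_camera(n);c["pixels"]=cv2.convertScaleAbs(c["pixels"],alpha=1.7);save(c,"h_"+n,cr,2.2 if n=="wrist" else 5)
rel([0,0,0])
```

```text
t 20.9333 pos [639.44 182.57 112.13] yaw 17.491147228447172 F [-8.27 -2.1  11.89] shift units [  4.55 -26.58  -0.72] turn None
t 21.0333 pos [639.45 182.58 112.14] yaw 17.49084607504539 F [-8.17 -2.65 12.25] shift units [  4.55 -26.58  -0.72] turn None
```

View pics/h_wrist.png

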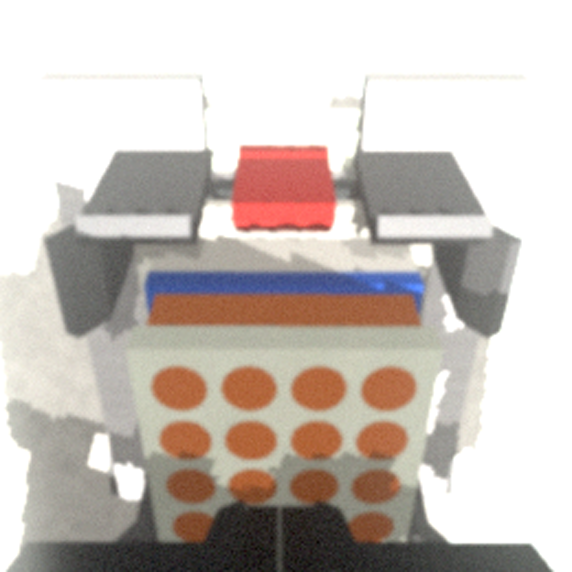

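View pics/h_scene.png

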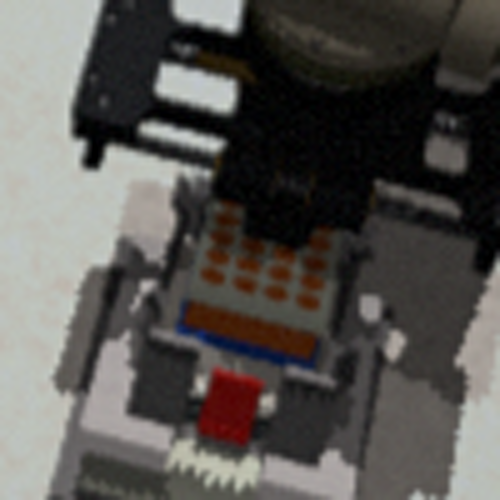

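Displacement stops at about 23.5 mm while the force climbs to about 15 N, and the upper catch already looks swung back in. I'll push a little firmer and hold for both catches.

>>> {"fn": "play_rows", "kwargs": {
  "series": [
    [[0.03, 0.01, 0, 0], [0.05, 0.02, 0, 0], [0.05, 0.02, 0, 0], [0.05, 0.02, 0, 0], [0.05, 0.02, 0, 0], [0.05, 0.02, 0, 0], [0.05, 0.02, 0, 0], [0.05, 0.02, 0, 0], [0.05, 0.02, 0, 0], [0.05, 0.02, 0, 0]]
  ]
}}

```text
time: 21.87
tool_pos: [639.5, 182.6, 112.1]
eef_rot: [[-0.003, 0.954, 0.301], [0.0, 0.301, -0.954], [-1.0, -0.003, -0.001]]
ft_force: [-8.8, -2.0, 14.3]
grip_width: 0.005
```

>>> {"fn": "play_rows", "kwargs": {
  "series": [
    [[0.05, 0.02, 0, 0], [0.08, 0.035, 0, 0], [0.08, 0.035, 0, 0], [0.08, 0.035, 0, 0], [0.08, 0.035, 0, 0], [0.08, 0.035, 0, 0], [0.08, 0.035, 0, 0], [0.08, 0.035, 0, 0], [0.08, 0.035, 0, 0], [0.08, 0.035, 0, 0]]
  ]
}}

```text
time: 22.7
tool_pos: [639.6, 182.6, 112.0]
eef_rot: [[-0.005, 0.954, 0.301], [-0.001, 0.301, -0.954], [-1.0, -0.005, -0.001]]
ft_force: [-12.2, -3.5, 18.6]
grip_width: 0.004
```

Run:
```python
from h import *
rel([0,0,0])
for n,cr in (("wrist",(130,0,390,260)),("scene",(290,200,390,300)),("top",(120,110,240,230))):
    c=r.read_camera(n);c["pixels"]=cv2.convertScaleAbs(c["pixels"],alpha=2);save(c,"i_"+n,cr,2.2 if n=="wrist" else 5)
```

```text
t 22.7 pos [639.56 182.63 112.  ] yaw 17.514496113415536 F [-12.25  -3.47  18.56] shift units [  4.61 -26.57  -0.73] turn None
```

View pics/i_wrist.png

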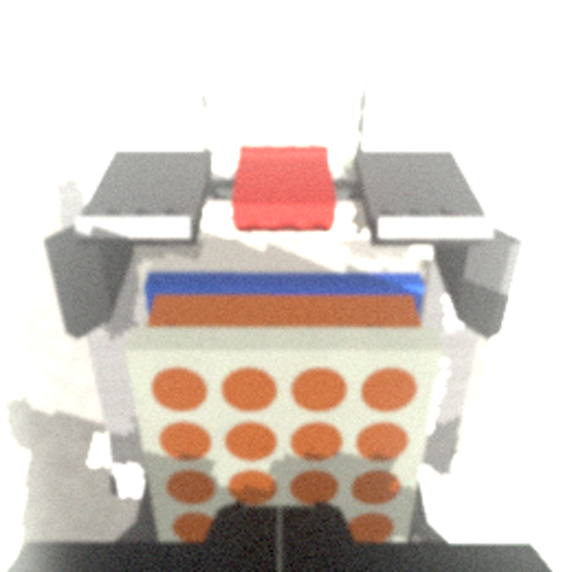

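View pics/i_top.png

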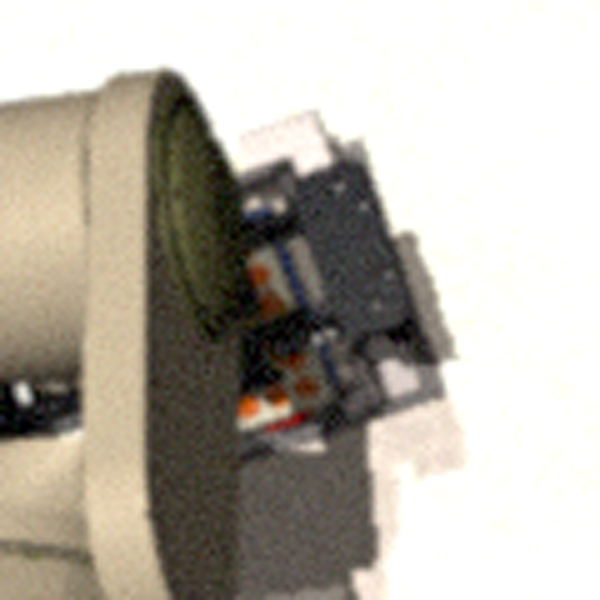

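Rigid stop confirmed: 22 N with no further travel, held for over 2 s, and the upper catch is flat. Unloading slowly.

>>> {"fn": "play_rows", "kwargs": {
  "series": [
    [[0, 0, 0, 0], [0, 0, 0, 0], [-0.04, -0.02, 0, 0], [-0.08, -0.04, 0, 0], [-0.12, -0.05, 0, 0], [-0.16, -0.07, 0, 0], [-0.2, -0.09, 0, 0], [-0.2, -0.09, 0, 0], [-0.2, -0.09, 0, 0]]
  ]
}}

```text
time: 23.6
tool_pos: [637.4, 182.0, 116.6]
eef_rot: [[-0.005, 0.954, 0.301], [-0.001, 0.301, -0.954], [-1.0, -0.005, -0.001]]
ft_force: [-0.6, 0.1, 0.2]
grip_width: 0.004
```

Run:
```python
from h import *
rel([0,0,0])
c=r.read_camera("wrist");c["pixels"]=cv2.convertScaleAbs(c["pixels"],alpha=1.7);save(c,"j_w",(130,0,390,260),2.2)
```

```text
t 23.6 pos [637.4  181.96 116.57] yaw 17.512182556700942 F [-0.56  0.1   0.21] shift units [  4.8  -26.48  -0.73] turn None
```

View pics/j_w.png

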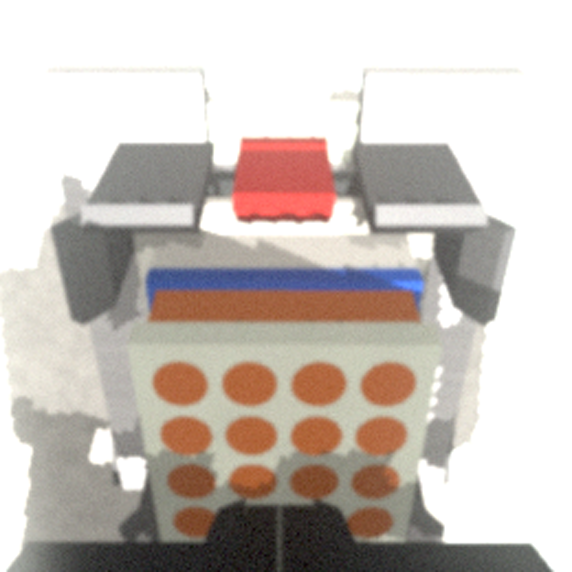

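The contact force is gone 5 mm up, so the box is held. Backing away to verify.

>>> {"fn": "play_rows", "kwargs": {
  "series": [
    [[-0.3, -0.1, 0, 0], [-0.8, -0.3, 0, 0], [-1.6, -0.6, 0, 0], [-2.6, -1.0, 0, 0], [-3.5, -1.4, 0, 0], [-4.1, -1.7, 0, 0], [-4.36, -1.73, 0, 0], [-4.36, -1.73, 0, 0], [-4.36, -1.73, 0, 0], [-4.36, -1.73, 0, 0]]
  ]
}}

```text
time: 24.48
tool_pos: [596.6, 169.0, 224.6]
eef_rot: [[-0.007, 0.954, 0.301], [-0.001, 0.301, -0.954], [-1.0, -0.007, -0.001]]
ft_force: [-0.4, 0.2, -0.3]
grip_width: 0.006
```

Run:
```python
from boxpose import *
from lid import lid
w=r.read_camera("wrist");w=r.read_camera("wrist");rel([0,0,0])
b,p=lid(w,(190,90,320,225));print(len(p),[int(x[0]) for x in b])
v=dict(w);v["pixels"]=cv2.convertScaleAbs(w["pixels"],alpha=1.5);save(v,"k_w",(150,0,360,240),2.4)
c=r.read_camera("scene");c["pixels"]=cv2.convertScaleAbs(c["pixels"],alpha=1.8);save(c,"k_s",(290,210,390,310),5)
if len(p)>=24:
    o,Rb=boxpose(w,p[:24])
```

```text
t 24.5833 pos [596.59 169.01 224.55] yaw 17.51536961192183 F [ 0.39  0.73 -0.37] shift units [  9.16 -24.73  -0.72] turn None
20 [2341, 2287, 2259, 2131, 2066, 2057, 2010, 1956, 1856, 1831, 1823, 1757, 1637, 1633, 1597, 1533, 1432, 1423, 1404, 1359]
```

View pics/k_w.png

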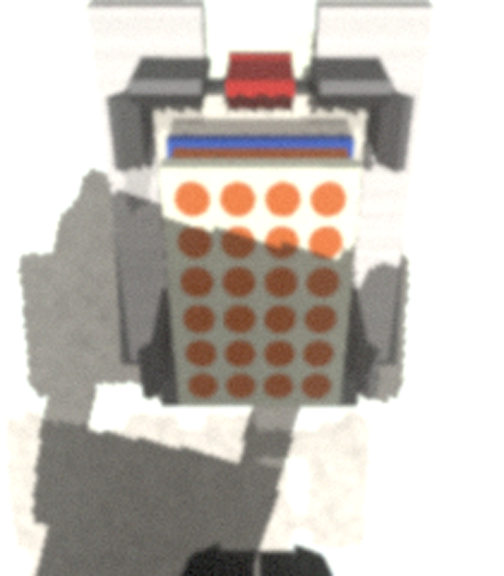

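View pics/k_s.png

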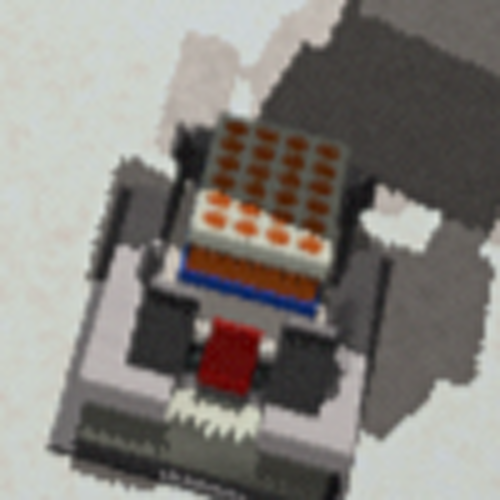

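Upper catch is closed over the rim (red nose over it at about row 95). I'll widen the ROI for the pose and look at the low end.

Run:
```python
from boxpose import *
from lid import lid
w=r.read_camera("wrist")
b,p=lid(w,(190,74,320,225));A=np.array([x[0] for x in b]);print(len(p),A)
if len(p)>24: p=p[p[:,1]>74]; 
o,Rb=boxpose(w,p[:24]); 
print("lift from start along n:", (o-np.array([658.28,188.43,86.64]))@Rb[:,2])
rel(o-120*np.array([.9535,.301,0])*0)
```

```text
24 [2596 2572 2565 2549 2341 2290 2273 2120 2066 2046 2024 1993 1822 1813
 1786 1723 1612 1607 1603 1533 1412 1411 1406 1350]
rms 0.04953367106312639 origin [667.22 191.26  65.63] lid [646.24 184.63 114.95] tilt 24.037690279490096 yaw 17.387004908719934 pitch 24.0376074937497 roll 0.05940630001976697 in seat [ -0.89  -0.01 -20.59]
lift from start along n: -23.008285132458262
t 24.6833 pos [596.66 169.03 224.91] yaw 17.514987236956067 F [ 0.78  0.47 -0.84] shift units [6.35 3.   0.01] turn None
```

Box is pressed in 23.0 mm, tilt 24.04°, offset (−0.9, 0.0) mm, so both ends are level and held. Backing off further to see the low catch.

>>> {"fn": "play_rows", "kwargs": {
  "series": [
    [[-0.2, -0.5, 0, 0], [-0.6, -1.5, 0, 0], [-1.0, -2.6, 0, 0], [-1.0, -3.2, 0, 0], [-1.0, -3.4, 0, 0], [-1.0, -3.4, 0, 0], [-1.0, -3.4, 0, 0]]
  ]
}}

```text
time: 25.27
tool_pos: [516.3, 143.5, 250.2]
eef_rot: [[-0.007, 0.954, 0.301], [-0.001, 0.301, -0.954], [-1.0, -0.007, -0.001]]
ft_force: [1.1, 0.5, 0.7]
grip_width: 0.006
```

Run:
```python
from h import *
w=r.read_camera("wrist");w["pixels"]=cv2.convertScaleAbs(w["pixels"],alpha=1.5);save(w,"l_w",(130,0,390,200),3)
t=r.read_camera("top");v=dict(t);v["pixels"]=cv2.convertScaleAbs(t["pixels"],alpha=2);save(v,"l_t",(120,110,240,230),5)
save(v,"l_tf")
```

```text
(no output)
```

View pics/l_w.png

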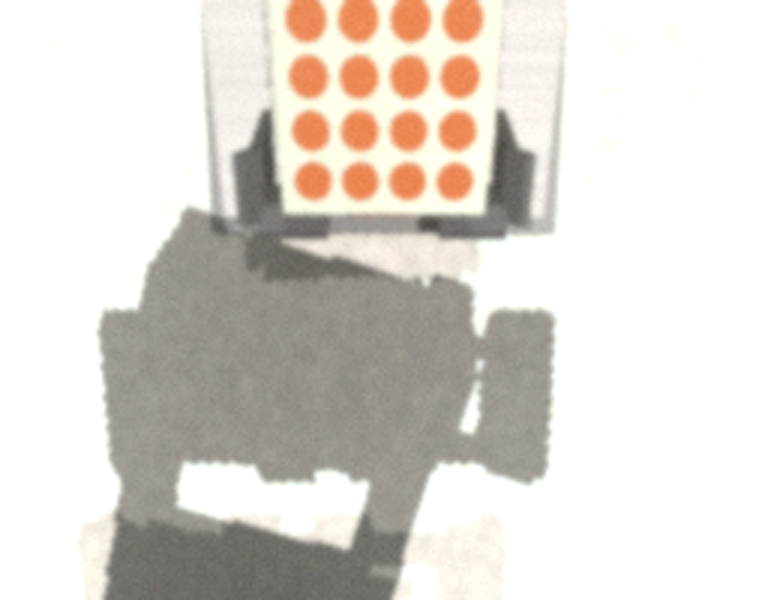

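View pics/l_t.png

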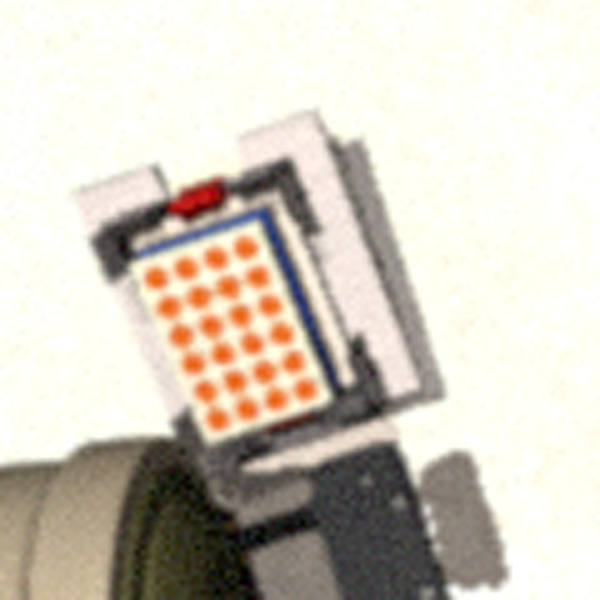

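View pics/l_tf.png

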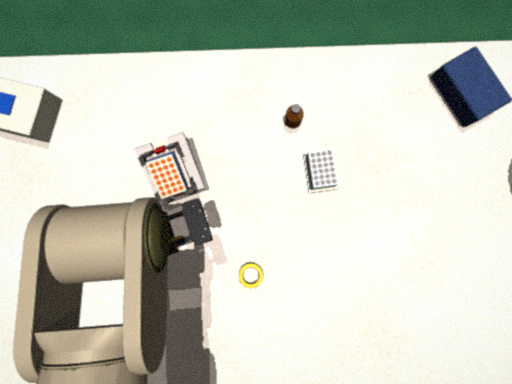

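The bystanders look unmoved and the caps are level. The low catch shows only a red sliver at about (178,194), so I'll compare its outer edge with the closed catch in the first picture.

Run:
```python
from h import *
a=cv2.imread("pics/top0.png")[:,:,::-1]; t=r.read_camera("top")["pixels"]
d=np.array([np.cos(np.radians(-72.5)),0])
for n,im in(("start",a),("now",t)):
    f=im.astype(int); k=(f[...,0]>1.7*f[...,1])&(f[...,0]>1.7*f[...,2])&(f[...,0]>30)
    hsv=cv2.cvtColor(np.ascontiguousarray(im),cv2.COLOR_RGB2HSV); k&=(hsv[...,0]<4)|(hsv[...,0]>172)
    for nm,(x0,y0,x1,y1) in(("up",(148,140,170,156)),("low",(165,180,190,204))):
        ys,xs=np.nonzero(k[y0:y1,x0:x1]); xs+=x0;ys+=y0
        s=xs*.30+ys*.954
        print(n,nm,len(xs),"along-slope px",s.min().round(1),s.max().round(1),"x",xs.min(),xs.max())
o=cv2.resize(np.hstack([a[178:208,160:195],t[178:208,160:195]])[:,:,::-1],None,fx=11,fy=11,interpolation=cv2.INTER_CUBIC)
cv2.imwrite("pics/low.png",cv2.convertScaleAbs(o,alpha=2))
# bystander shift
for nm,(x0,y0,x1,y1) in (("green",(300,145,342,195)),("bottle",(280,98,308,132)),("tape",(233,258,270,292))):
    p,_=cv2.phaseCorrelate(cv2.cvtColor(a[y0:y1,x0:x1],6).astype(np.float32),cv2.cvtColor(t[y0:y1,x0:x1],6).astype(np.float32)); print(nm,np.array(p))
```

```text
start up 63 along-slope px 187.9 193.9 x 154 167
start low 76 along-slope px 230.4 239.4 x 171 186
now up 50 along-slope px 188.2 193.4 x 153 164
now low 2 along-slope px 238.5 238.8 x 175 176
green [0.59 0.12]
bottle [0.05 0.  ]
tape [-0.14 -0.01]
```

View pics/low.png

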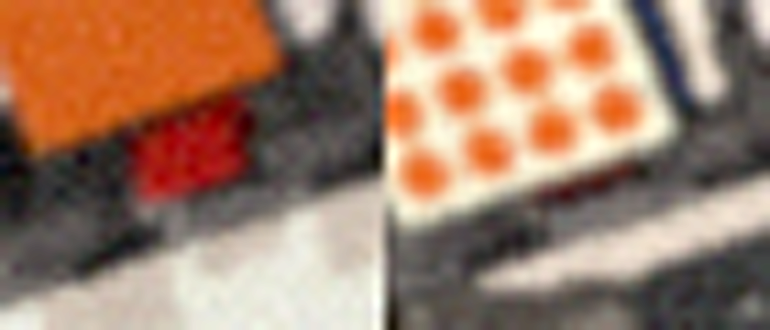

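The low catch's outer edge is where it was when closed (238.8 against 239.4 px), and the upper catch matches as well (188.2 against 187.9 px). The bystanders are within about 1.5 mm. Handing in.

```bash
python3 -c "
from bench import r
print(r.close_job())"
```

```text
the job is handed in; nothing more can be done
None
```

I loaded the blue-banded box into the dock and handed the job in at about 25.5 s of the 58 s allowed; no verdict is reported back.

**How it was done:** I gripped the box off-centre and tilted it to about 22° on its low edge. I set it on the raised platform between the guides and let go. Then I pressed the lid with shut fingers along the slope normal until it stopped moving. The push peaked at about 22 N, and I held it there for about 2 s before backing off.

**Last checks:**
- **Box pose:** tilt 24.04°, 0.9 mm off centre in x and 0.0 mm in y.
- **Depth:** the platform is held about 23 mm down.
- **Upper catch:** seen closed over the rim.
- **Low catch:** mostly hidden by the lid. I judged it closed from two things: its visible edge was within 0.6 px of the starting picture, and the box sits level at both ends.
- **Bystanders:** the bottle and tape roll are unmoved. The green box shows a 0.6 px shift (about 1.5 mm), which is probably image noise.
- **Robot:** touching nothing at hand-in.

**What disagreed:**
- The seat height differed by about 3 mm between the camera fits.
- The tool travel put the stop at about 23.5 mm. The held depth plus the stated 3.5 mm rest gap suggests about 26.5 mm. I put this down to an uncertain first-contact height.

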